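# Dock three hearing-aid cases for the night

### The arm

A 7-joint arm with a two-finger parallel gripper is mounted at the origin on the work surface. World frame = base frame: x ahead of the robot, y to its left, z up, the work surface at z = 0. Lengths are in m, angles in rad, forces in N, time in s.
With the tool pointing down it reaches from about 0.4 to 0.875 m from the base axis. Payload 6.5 kg.
Tool frame: the origin (TCP) lies at the very end of the fingers, on their centre line; the grasp point (between the pads) lies 19 mm behind it; z points along the fingers, y is the direction in which the jaws open and shut (so a half turn about z gives the same grasp; the last joint's range is limited). The gripper opens to 88 mm and grips with 3 to 60 N. Pads are 18 mm wide; open, the fingers measure 123 mm over their backs; the gripper's body (75 mm by 187 mm) begins 45 mm behind the grasp point.
Start: joints at [-1.249, 0.536, -0.004, 1.538, 0.003, 1.067, -0.071], TCP at [0.246, 0.602, 0.239] pointing down, gripper open.
Joint ranges: [-2.7, 2.7], [-0.37, 2.16], [-1.27, 1.26], [0.24, 2.4], [-1.31, 4.45], [0.19, 1.91], [-2.76, 2.76]. Speed limits (rad/s): [2.39, 2.39, 3.14, 3.14, 3.14, 3.14, 3.14].

### API

Orientations are given as a rotation vector (axis times angle).
In Python, from plant import observe, get_image, camera_model, sign_off gives the robot as it stands.
- The arm moves only by the tool play_rows, never from a script. Its argument "increments" is a list of rows, each a list of 6 numbers: the shift along the tool's x, y, z in m, then the turn, a rotation vector about the tool's x, y, z in degrees. In form: [[tx, ty, tz, ax, ay, az], ...]. A call has 1 to 12 rows; each row is the pose to reach, as a shift and turn from the pose measured when the call began, along the tool's axes at that moment; what a row does not reach only later rows make up. A row lasts 1/12 s, in which the tool goes at most 41.7 mm and 7.16 degrees, less where a joint would pass 70% of its speed; a pose out of reach is approached as far as the arm can. A call with a gripper value outside its range is refused whole. "grip" is the closure, from 0 (fully open) to 1 (shut), set as the call begins (left out, the last holds). The fingers move at their own pace and stop on an object; "force" is the grip in N (left out, the last holds). Time passes only in rows, so rows that repeat a pose let the fingers close. It gives the time, the measured TCP pose, the force and the opening at its end, in the units of the state.
- observe(): the state, without advancing time (a new reading comes with each control period).
- get_image(name): name is "scene" or "side" or "wrist"; returns the picture (384x512x3 uint8, red, green, blue); there is no depth.
- camera_model(name): a dict with "intrinsics" (3x3 intrinsics, pixels), "R" (3x3) and "t" (3): a world point X has camera coordinates R X + t. Camera axes: x right, y down, z forward; pixel columns grow to the right and rows downward; lengths in m; the calibration is good to about 2 mm. A picture is of the moment at which its call begins: read the wrist's pose just before it. camera_model takes no time and is no camera call; for the wrist camera it gives the pose at the moment of the call.
- sign_off(): hands the job in, once; it reports no verdict.
The state is a dict: "clock": time; "joint_pos": joint angles; "joint_vel": joint speeds; "tau": joint torques, N m; "position": TCP position; "tcp_rot": TCP orientation; "force": force on the tool from outside, world axes, zero at the start; "torque": the same for the moment, N m; "width": opening from 0.0 (shut) to 1.0 (fully open).
Only numpy, scipy, OpenCV 4.12 (cv2) and the standard library are available. Lean on these libraries where they do the work, as an engineer would, in place of code of your own. Each camera call takes 0.05 s, during which the arm holds its last target.

### The job

Put the three hearing-aid cases that lie about on the shelf into the sloping charging station, one in each well, lid up and lying flat on the well's floor; set each one down gently. Then push the toggle switch on the charging cube fully over, away from you, to start the charge. Leave everything else on the shelf where it stands.

Things in the scene. Friction and masses are not known exactly. Their poses are not given: they have to be found in the camera images.
- case_teal: Teal hearing-aid case, closed, a pebble-shaped box with rounded corners: 72 mm long (its x), 40 mm wide (its y), 28 mm high (its z); about 75 g. Origin at the centre of its underside, z up out of the lid. Starts lying flat on the shelf; the straight sides to grip are the two long ones, 40 mm apart.
- case_coral: Coral (salmon) hearing-aid case, closed, a pebble-shaped box with rounded corners: 72 mm long (its x), 40 mm wide (its y), 28 mm high (its z); about 75 g. Origin at the centre of its underside, z up out of the lid. Starts lying flat on the shelf; the straight sides to grip are the two long ones, 40 mm apart.
- case_navy: Navy blue hearing-aid case, closed, a pebble-shaped box with rounded corners: 72 mm long (its x), 40 mm wide (its y), 28 mm high (its z); about 75 g. Origin at the centre of its underside, z up out of the lid. Starts lying flat on the shelf; the straight sides to grip are the two long ones, 40 mm apart.
- well0 (a point): Left well (seen from the robot): a rectangular recess 77 mm (x) by 45 mm (y), 12 mm deep, mouth chamfered 3 mm. Point: centre of its floor. Axes: x up the slope (away from the robot), y left along the row, z square out of the deck, so tilted 30 degrees to the robot. A case lies in it flat, long side up the slope, either way round, and stands 16 mm proud of the deck.
- well1 (a point): Middle well (seen from the robot): a rectangular recess 77 mm (x) by 45 mm (y), 12 mm deep, mouth chamfered 3 mm. Point: centre of its floor. Axes: x up the slope (away from the robot), y left along the row, z square out of the deck, so tilted 30 degrees to the robot. A case lies in it flat, long side up the slope, either way round, and stands 16 mm proud of the deck.
- well2 (a point): Right well (seen from the robot): a rectangular recess 77 mm (x) by 45 mm (y), 12 mm deep, mouth chamfered 3 mm. Point: centre of its floor. Axes: x up the slope (away from the robot), y left along the row, z square out of the deck, so tilted 30 degrees to the robot. A case lies in it flat, long side up the slope, either way round, and stands 16 mm proud of the deck.
- station: Fixed charging station, pale with a dark deck. Origin on the shelf under the middle well; x away from the robot, y left. Wedge-shaped carrier 256 mm long (y); its deck (115 mm up the slope) faces the robot at 30 degrees to the shelf, top edges 37 and 95 mm high; three wells 82 mm apart. At its right end the charging cube: x -63 to +31, y -217 to -129 mm, 63 mm high.
- light_bar (a point): Centre of the station's fixed night-light bar, 244 mm along y, 28 mm (x) by 14 mm (z), 200 mm above the shelf and 34 mm behind (+x) the wells' centres, on two 10 mm tubes 66 mm behind them at y +-110 mm. It leaves no room to come straight down on a well: come in square to the deck, from the robot's side.
- toggle (a joint): Toggle switch on the cube: 0 = off (handle leaning 0.5 rad toward the robot), 1.0 rad = fully on (leaning 0.5 rad away from it). Turns about the station's y axis, stays where it is left, light friction (about 2 N at the tip). Pivot at x -30, y -185, z +69 mm in the station's frame.
- toggle_tip (a point): Centre of the rounded tip of the toggle's steel bat handle (12 mm thick), 40 mm from its pivot; 104 mm above the shelf when off.
- toothbrush_cup: white ceramic toothbrush cup, 78 mm across, 100 mm high, with two brushes standing in it to about 190 mm. Origin at the centre of its underside. Bystander.
- dome_tray: grey-green hard silicone ear-dome tray, 96 mm (x) by 60 mm (y), 15 mm high, six compartments. Origin at the centre of its underside. Bystander.
- tweezer: steel tweezer, 100 mm long (its x), 16 mm wide, 7 mm high. Origin under its middle. Bystander.
- tin: round plastic tin with a green ribbed twist cap, 76 mm across, 42 mm high. Origin at the centre of its underside. Bystander.
- soap_pump: amber soap bottle with white pump, 68 mm across, 172 mm high. Origin at the centre of its underside. Bystander.
- lotion: beige lotion bottle with white cap, 54 mm across, 132 mm high. Origin at the centre of its underside. Bystander.
- comb: brown comb lying flat, 160 mm long (its x), 34 mm wide, 5 mm high. Origin under its middle. Bystander.
Things that resemble listed ones, but are neither listed nor needed, are in the scene too. What is shaped like the case_navy but green is not meant.

How it is judged:
By the outcome, as a careful person would: the job done as asked, in the order asked, and still so for the second after the job is handed in, with the robot touching nothing.
It also fails if it takes over 70 s, if anything falls off the work surface, if the arm or the gripper's body presses on something with over 40 N, if the wrist force passes 120 N, or if a joint passes its speed limit or range.

## Working session

There is one attempt and no reset: what is moved stays moved. The work goes in short steps, Python scripts to look and compute and a tool call to move; the robot and the scene stay as the last step left them, time stands still between calls to the robot, and variables do not carry over. Pictures are saved under pics/ and viewed, and the job is handed in when it is done.

Besides the shell and the picture viewer there is one more tool, called after ">>>" by a JSON object that holds its "op" and its "data". play_rows: Moves the arm, as the interface text tells. Its arguments: {"type":"object","properties":{"increments":{"type":"array","items":{"type":"array","items":{"type":"number"}}},"grip":{"type":"number"},"force":{"type":"number"}},"required":["increments"]}

```bash
ls; mkdir -p pics; python3 - <<'E'
from plant import *
import cv2
print(observe())
for n in ("scene","side","wrist"):
    im=get_image(n); cv2.imwrite(f"pics/a_{n}.png",cv2.resize(im[:,:,::-1],(800,600),interpolation=cv2.INTER_CUBIC))
    cv2.imwrite(f"pics/raw_{n}0.png",im[:,:,::-1])
    m=camera_model(n); print(n,m)
E
```

```text
pics
{'clock': 0.0, 'joint_pos': array([-1.24918759,  0.53716396, -0.00442967,  1.53881097,  0.00260906,
        1.06727163, -0.07118806]), 'joint_vel': array([ 6.15196476e-04,  5.40462087e-04, -2.49675742e-04, -1.99265759e-03,
       -4.80438478e-04, -2.44149516e-03,  3.34009249e-05]), 'tau': array([-2.89297896e-04, -5.70971847e+01,  9.90866236e-01, -2.51612484e+01,
       -5.61930577e-02,  1.76885014e-02,  1.69095511e-04]), 'position': array([0.24560735, 0.60118829, 0.23786481]), 'tcp_rot': array([-6.05198499e-01, -3.08255873e+00,  2.57250910e-03]), 'force': array([ 0.57273439,  1.36283285, -0.63673096]), 'torque': array([ 0.03359251, -0.02636099,  0.02990623]), 'width': 1.0003216086932436}
scene {'intrinsics': array([[378.27268178,   0.        , 256.36166656],
       [  0.        , 378.27268178, 193.26633685],
       [  0.        ,   0.        ,   1.        ]]), 'R': array([[-0.80280283,  0.59604863,  0.01528577],
       [ 0.45833104,  0.63330637, -0.62358295],
       [-0.38136633, -0.49360821, -0.78160773]]), 't': array([ 0.39530346, -0.17445813,  1.5336973 ])}
side {'intrinsics': array([[400.92604935,   0.        , 254.25673357],
       [  0.        , 400.92604935, 193.66767229],
       [  0.        ,   0.        ,   1.        ]]), 'R': array([[ 0.86820245, -0.49620587,  0.00205936],
       [-0.29857875, -0.52572364, -0.79653335],
       [ 0.39632718,  0.69093733, -0.60459108]]), 't': array([-0.45806279,  0.28273448,  1.01686844])}
wrist {'intrinsics': array([[284.09326502,   0.        , 256.91218031],
       [  0.        , 284.09326502, 188.61169305],
       [  0.        ,   0.        ,   1.        ]]), 'R': array([[ 0.3791984 ,  0.92531211, -0.0024617 ],
       [ 0.88080451, -0.36014117,  0.30737884],
       [ 0.2835348 , -0.11872584, -0.95158404]]), 't': array([-0.64823097, -0.04123887,  0.39076425])}
```

View pics/a_scene.png

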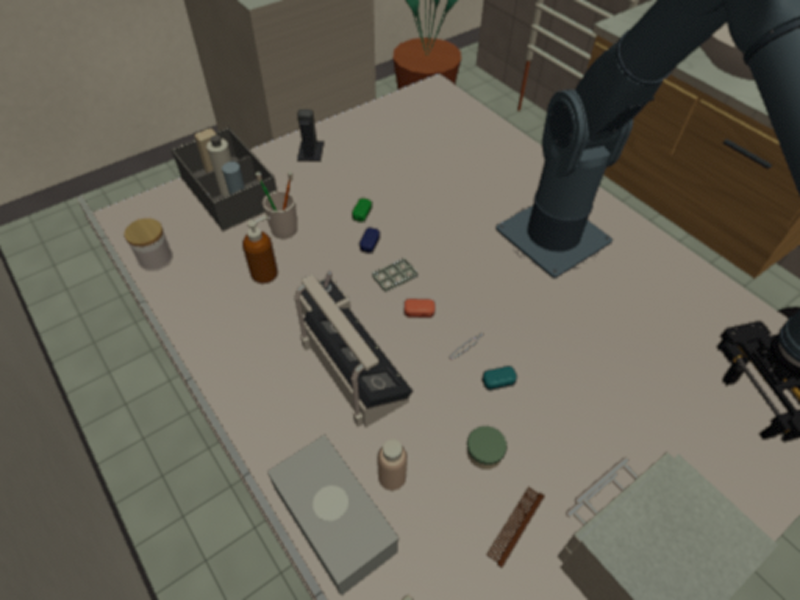

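View pics/a_side.png

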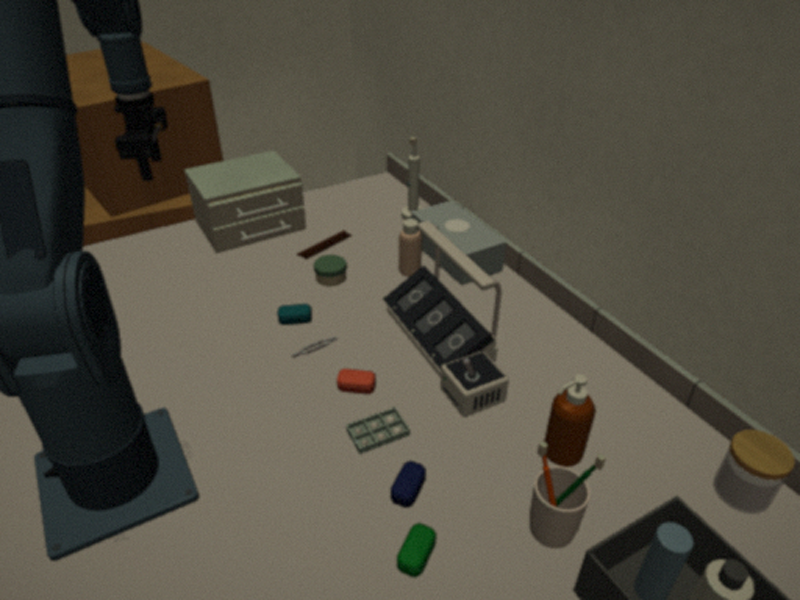

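View pics/a_wrist.png

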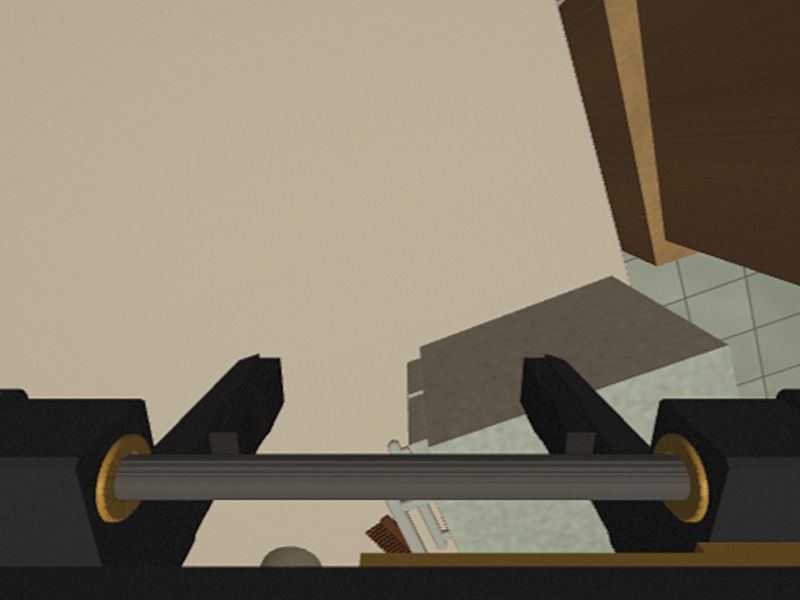

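The scene view shows teal at about (500,377), coral (420,307), navy (370,239), the green decoy (362,209) and the station around (350,345). I'll crop in for measurement.

```bash
cat > h.py <<'E'
import numpy as np, cv2
def crop(src,x0,y0,x1,y1,out,s):
    im=cv2.imread(src)[y0:y1,x0:x1]
    im=cv2.resize(im,None,fx=s,fy=s,interpolation=cv2.INTER_CUBIC)
    im=np.clip(im.astype(float)*1.4,0,255).astype(np.uint8)
    for x in range((x0+9)//10*10,x1,10):
        cv2.line(im,((x-x0)*s,0),((x-x0)*s,5 if x%50 else 15),(0,255,255),1)
        if x%20==0: cv2.putText(im,str(x),((x-x0)*s-10,16),0,.35,(0,255,255),1)
    for y in range((y0+9)//10*10,y1,10):
        cv2.line(im,(0,(y-y0)*s),(5,(y-y0)*s),(0,255,255),1)
        if y%20==0: cv2.putText(im,str(y),(6,(y-y0)*s+4),0,.35,(0,255,255),1)
    cv2.imwrite(out,im)
E
python3 - <<'E'
from h import *
crop("pics/raw_scene0.png",180,165,280,275,"pics/b_st_scene.png",5)
crop("pics/raw_side0.png",235,120,335,275,"pics/b_st_side.png",5) if 0 else crop("pics/raw_side0.png",235,125,335,270,"pics/b_st_side.png",4)
crop("pics/raw_scene0.png",220,120,340,255,"pics/b_c_scene.png",4)
crop("pics/raw_side0.png",170,180,290,335,"pics/b_c_side.png",3)
E
```

```text
(no output)
```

View pics/b_st_scene.png

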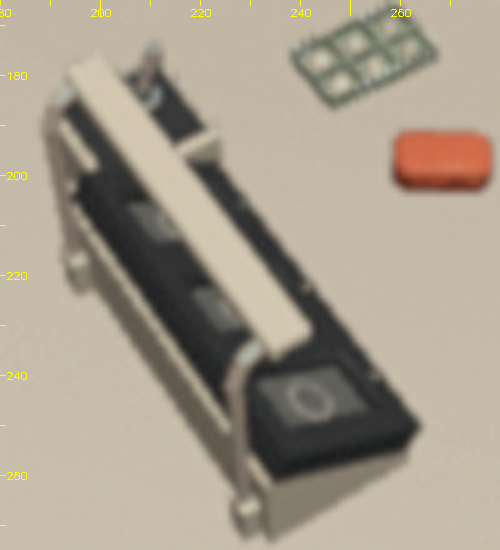

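View pics/b_st_side.png

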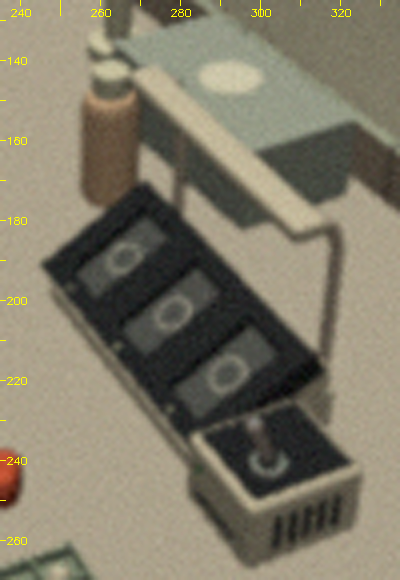

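View pics/b_c_scene.png

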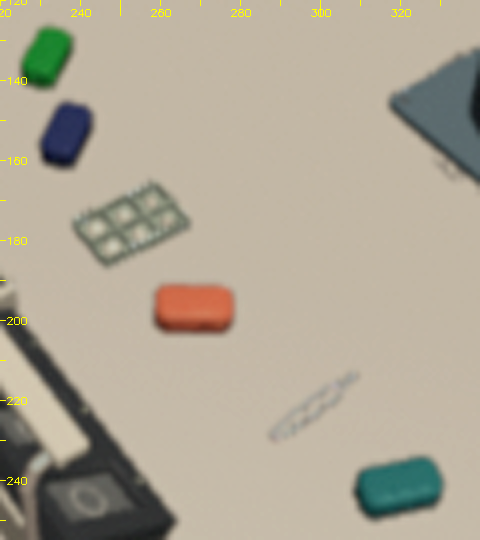

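View pics/b_c_side.png

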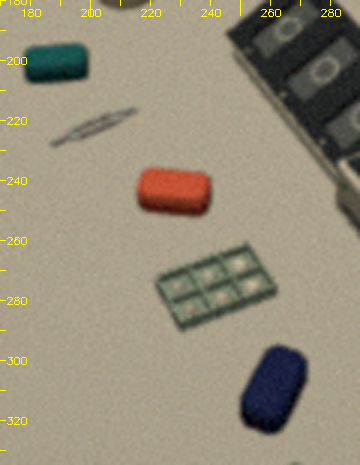

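```bash
cat > fit.py <<'E'
import numpy as np, cv2
from scipy.optimize import least_squares, minimize
from plant import camera_model
C={n:camera_model(n) for n in("scene","side")}
def proj(m,P):
    q=(m["R"]@np.asarray(P).T).T+m["t"]; q=q[:,:2]/q[:,2:]
    K=m["intrinsics"]; return q*[K[0,0],K[1,1]]+[K[0,2],K[1,2]]
s30,c30=.5,np.sqrt(3)/2
def dk(u,y,w,x0): # u up slope, w out of deck; x0 deck centre
    return [x0+u*c30-w*s30, y, .066+u*s30+w*c30]
def model(x0):
    return [("side",(265.6,189.1),dk(0,.082,-.012,x0)),("side",(278.4,202.6),dk(0,0,-.012,x0)),("side",(291.9,218.1),dk(0,-.082,-.012,x0)),
 ("scene",(241.8,244),dk(0,.082,-.012,x0)),
 ("side",(272.1,170.4),dk(.0575,.128,0,x0)),("side",(245.1,190.9),dk(-.0575,.128,0,x0)),
 ("side",(316.4,214.6),dk(.0575,-.128,0,x0)),
 ("scene",(263.6,250),dk(-.0575,.128,0,x0)),("scene",(234,259.6),dk(.0575,.128,0,x0)),
 ("side",(283.4,234.1),[-.063,-.129,.063]),("side",(298.6,250.4),[-.063,-.217,.063]),("side",(324.6,240.9),[.031,-.217,.063])]
def W(p,P):
    c,s=np.cos(p[2]),np.sin(p[2]); P=np.asarray(P)
    return np.array([p[0]+c*P[0]-s*P[1],p[1]+s*P[0]+c*P[1],P[2]])
if __name__=="__main__":
    for x0 in(-.006,0):
        M=model(x0)
        f=lambda p:np.concatenate([proj(C[n],[W(p,P)])[0]-uv for n,uv,P in M])
        r=least_squares(f,[.7,.0,0],loss='soft_l1'); print(x0,r.x,r.cost); print(f(r.x).reshape(-1,2).round(1).tolist())
    # cases
    lo={"teal":((80,80,30),(97,255,255)),"coral":((0,110,60),(14,255,255)),"navy":((110,80,20),(135,255,255))}
    win={"teal":{"scene":(300,225,340,255),"side":(170,185,205,215)},"coral":{"scene":(250,180,290,210),"side":(205,225,250,260)},"navy":{"scene":(222,140,250,168),"side":(240,285,280,330)}}
    a=np.linspace(0,np.pi/2,8)
    def pts(x,y,th):
        out=[]
        for z,ins in((0,.005),(.005,.0),(.021,0),(.0265,.0035),(.028,.008)):
            r=.012
            for sx,sy in((1,1),(-1,1),(1,-1),(-1,-1)):
                out+= [(sx*(.036-ins-r+r*np.cos(t)),sy*(.020-ins-r+r*np.sin(t)),z) for t in a]
        out=np.array(out); c,s=np.cos(th),np.sin(th)
        return np.c_[x+c*out[:,0]-s*out[:,1],y+s*out[:,0]+c*out[:,1],out[:,2]]
    for k in lo:
        ms={}
        for n in C:
            im=cv2.imread(f"pics/raw_{n}0.png"); x0,y0,x1,y1=win[k][n]
            h=cv2.cvtColor(im[y0:y1,x0:x1],cv2.COLOR_BGR2HSV)
            h=cv2.resize(h,None,fx=4,fy=4,interpolation=cv2.INTER_NEAREST)
            ms[n]=cv2.inRange(h,*lo[k])>0
        def cost(p):
            t=0
            for n in C:
                x0,y0,x1,y1=win[k][n]
                uv=(proj(C[n],pts(*p))-[x0,y0]+.5)*4-.5
                im=np.zeros(ms[n].shape,np.uint8); cv2.fillConvexPoly(im,np.round(cv2.convexHull((uv*16).astype(np.float32))).astype(np.int32),1,shift=4)
                t+=np.sum((im>0)!=ms[n])/ms[n].sum()
            return t
        # init: ray to z=.014
        n="side"; ys,xs=np.nonzero(ms[n]); u=np.array([xs.mean()/4+win[k][n][0],ys.mean()/4+win[k][n][1],1])
        m=C[n]; d=m["R"].T@np.linalg.inv(m["intrinsics"])@u; o=-m["R"].T@m["t"]; X=o+d*(.014-o[2])/d[2]
        best=min((minimize(cost,[X[0],X[1],th],method="Nelder-Mead",options=dict(initial_simplex=[[X[0]+i,X[1]+j,th+l] for i,j,l in((0,0,0),(.008,0,0),(0,.008,0),(0,0,.3))])) for th in np.arange(0,3.1,.4)),key=lambda r:r.fun)
        print(k,best.x.round(4),round(best.fun,3),[ms[n].sum()//16 for n in C])
E
python3 fit.py
```

```text
-0.006 [ 0.63761701  0.03660859 -0.0532482 ] 13.913934041550725
[[1.0, -0.2], [0.5, 0.2], [0.5, -0.0], [-0.9, 0.3], [-0.2, -1.6], [0.2, -0.4], [-2.1, -1.9], [0.0, -0.5], [2.4, -3.9], [-1.4, -1.9], [-0.3, 1.7], [2.6, 0.3]]
0 [ 0.63295862  0.0368899  -0.03900604] 14.88464408530088
[[1.0, -0.2], [0.8, 0.1], [1.1, -0.3], [-1.0, 0.4], [-0.4, -1.7], [0.2, -0.3], [-1.3, -2.4], [0.0, -0.7], [2.6, -3.8], [-2.1, -1.4], [-0.6, 2.1], [2.0, 0.3]]
teal [ 0.4103  0.2397 -0.2817] 0.802 [np.int64(218), np.int64(171)]
coral [ 0.4343 -0.0064  2.476 ] 0.342 [np.int64(206), np.int64(300)]
navy [ 0.4045 -0.2504  3.9428] 0.844 [np.int64(114), np.int64(345)]
```

```bash
python3 - <<'E'
import cv2
for n,pts in (("scene",{"teal":(319,240),"coral":(268,196),"navy":(236,153),"bg":(290,180)}),("side",{"teal":(188,201),"coral":(228,243),"navy":(261,310),"bg":(210,280)})):
    im=cv2.cvtColor(cv2.imread(f"pics/raw_{n}0.png"),cv2.COLOR_BGR2HSV)
    for k,(u,v) in pts.items(): print(n,k,[tuple(map(int,im[v+j,u+i])) for i in(-4,0,4) for j in (-3,0,3)])
E
```

```text
scene teal [(88, 142, 79), (89, 161, 79), (89, 147, 83), (88, 158, 79), (88, 151, 81), (88, 144, 85), (88, 156, 80), (88, 159, 80), (88, 141, 87)]
scene coral [(7, 166, 149), (7, 165, 150), (7, 159, 136), (8, 165, 148), (8, 162, 151), (8, 161, 139), (7, 166, 149), (8, 162, 151), (8, 158, 140)]
scene navy [(143, 13, 78), (115, 134, 63), (116, 138, 63), (115, 131, 64), (115, 131, 64), (116, 126, 67), (115, 139, 64), (115, 139, 55), (143, 20, 51)]
scene bg [(19, 39, 139), (20, 37, 139), (19, 39, 139), (19, 39, 139), (19, 39, 139), (17, 39, 139), (19, 40, 139), (19, 39, 139), (20, 39, 138)]
side teal [(89, 183, 57), (91, 158, 55), (88, 179, 27), (88, 169, 62), (88, 165, 51), (85, 155, 28), (87, 192, 61), (88, 194, 46), (88, 153, 25)]
side coral [(6, 189, 139), (6, 179, 141), (7, 195, 90), (8, 194, 137), (6, 189, 140), (7, 200, 98), (6, 185, 139), (6, 185, 143), (7, 190, 106)]
side navy [(117, 144, 46), (117, 159, 45), (114, 152, 47), (113, 170, 42), (113, 144, 46), (112, 143, 48), (113, 149, 48), (113, 197, 35), (116, 159, 32)]
side bg [(23, 51, 120), (20, 47, 120), (21, 51, 120), (21, 49, 119), (22, 49, 120), (20, 45, 125), (23, 44, 121), (20, 49, 124), (20, 48, 123)]
```

```bash
python3 - <<'E'
s=open('fit.py').read()
a=s.index("            h=cv2.cvtColor"); b=s.index("        def cost")
s=s[:a]+'''            L=cv2.cvtColor(im[y0:y1,x0:x1],cv2.COLOR_BGR2LAB).astype(np.float32)
            L=cv2.resize(L,None,fx=4,fy=4,interpolation=cv2.INTER_CUBIC)
            bg=np.median(np.r_[L[:4].reshape(-1,3),L[:,:4].reshape(-1,3),L[:,-4:].reshape(-1,3)],0)
            d=np.linalg.norm(L-bg,axis=2); m_=(d>.45*np.percentile(d,97 if 0 else 90)).astype(np.uint8)
            nl,lab,st,_=cv2.connectedComponentsWithStats(m_); ms[n]=lab==1+np.argmax(st[1:,4])
'''+s[b:]
open('fit.py','w').write(s)
E
python3 fit.py | tail -3
```

```text
teal [ 0.4117  0.2402 -0.3911] 0.145 [np.int64(288), np.int64(270)]
coral [ 0.435  -0.007   2.4677] 0.163 [np.int64(249), np.int64(370)]
navy [ 0.4025 -0.2536  3.7894] 0.134 [np.int64(165), np.int64(473)]
```

```bash
cat > go.py <<'E'
import numpy as np
from scipy.spatial.transform import Rotation as R
from plant import observe, camera_model
ST=np.array([.6376,.0366,-.053])
def down(yaw): # yaw deg: direction of tool x in world
    x=np.array([np.cos(np.radians(yaw)),np.sin(np.radians(yaw)),0]); z=np.array([0,0,-1.])
    return np.c_[x,np.cross(z,x),z]
def deckR(st=ST): # tool square to deck, x down the slope
    c,s=np.cos(st[2]),np.sin(st[2]); r=np.array([[c,-s,0],[s,c,0],[0,0,1]])
    x=r@[-np.sqrt(3)/2,0,-.5]; z=r@[.5,0,-np.sqrt(3)/2]
    return np.c_[x,np.cross(z,x),z]
def rel(p,Rt,o=None,frm=None):
    if frm is None:
        o=observe(); p0,R0=o["position"],R.from_rotvec(o["tcp_rot"])
    else: p0,R0=frm[0],R.from_matrix(frm[1])
    d=R0.inv().apply(np.asarray(p)-p0); w=(R0.inv()*R.from_matrix(Rt)).as_rotvec(degrees=True)
    print("rel",np.round(d,4).tolist(),np.round(w,1).tolist(),"rows",round(max(np.linalg.norm(d)/.0417,np.linalg.norm(w)/7.16),1))
E
python3 - <<'E'
from go import *
o=observe();m=camera_model("wrist")
Rt=R.from_rotvec(o["tcp_rot"]).as_matrix()
print((Rt.T@(-m["R"].T@m["t"]-o["position"])).round(4)); print((m["R"]@Rt).round(3)); print(Rt.round(3))
rel([.38,.25,.32],down(165))
rel([.4117,.2402,.10],down(157.6))
E
```

```text
[ 0.0801 -0.0005 -0.1449]
[[-0.001  1.     0.001]
 [-0.952 -0.001 -0.307]
 [-0.307 -0.001  0.952]]
[[-0.926  0.378 -0.   ]
 [ 0.378  0.926 -0.001]
 [-0.    -0.001 -1.   ]]
rel [-0.2572, -0.2745, -0.0816] [-0.1, 0.0, -7.2] rows 9.2
rel [-0.2902, -0.2713, 0.1384] [-0.1, 0.0, 0.2] rows 10.1
```

```bash
python3 - <<'E'
from go import *
rel([.42,.08,.30],down(177))
E
```

```text
rel [-0.3585, -0.4168, -0.0614] [-0.1, -0.0, -19.2] rows 13.3
```

>>> {"op": "play_rows", "data": {"increments": [[-0.36,-0.417,-0.061,0,0,-19],[-0.36,-0.417,-0.061,0,0,-19],[-0.36,-0.417,-0.061,0,0,-19],[-0.36,-0.417,-0.061,0,0,-19],[-0.36,-0.417,-0.061,0,0,-19],[-0.36,-0.417,-0.061,0,0,-19],[-0.36,-0.417,-0.061,0,0,-19],[-0.36,-0.417,-0.061,0,0,-19],[-0.36,-0.417,-0.061,0,0,-19],[-0.36,-0.417,-0.061,0,0,-19],[-0.36,-0.417,-0.061,0,0,-19],[-0.36,-0.417,-0.061,0,0,-19]], "grip": 0}}

```text
clock: 1.15
position: [0.404, 0.1285, 0.294]
tcp_rot: [-0.088, -3.14, 0.001]
force: [1.8, 0.7, 0.2]
width: 1.002
```

```bash
cat > snap.py <<'E'
import sys,cv2,pickle
from plant import *
from h import crop
n,tag=sys.argv[1:3]
m=camera_model(n); im=get_image(n)[:,:,::-1]
cv2.imwrite(f"pics/raw_{tag}.png",im); pickle.dump(m,open(f"pics/{tag}.pkl","wb"))
a=[int(v) for v in sys.argv[3:]] or [0,0,512,384,1]
crop(f"pics/raw_{tag}.png",*a[:4],f"pics/v_{tag}.png",a[4])
o=observe(); print(o["clock"],o["position"].round(4),o["force"].round(2),o["width"])
E
python3 snap.py wrist w1 0 0 512 300 1; python3 -c "
import cv2;im=cv2.imread('pics/raw_w1.png');cv2.imwrite('pics/w1b.png',cv2.resize(im,(800,600)))"
```

```text
1.2 [0.4068 0.1206 0.2948] [ 2.48 -6.88  0.77] 0.9976146955788654
```

View pics/w1b.png

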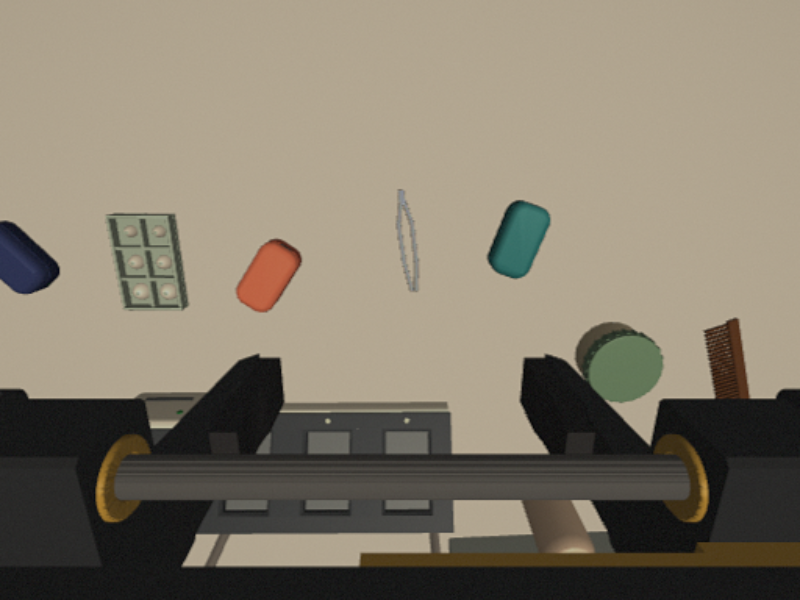

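```bash
python3 -c "
from h import *
crop('pics/raw_w1.png',130,250,300,350,'pics/w1c.png',4)"
```

```text
(no output)
```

View pics/w1c.png

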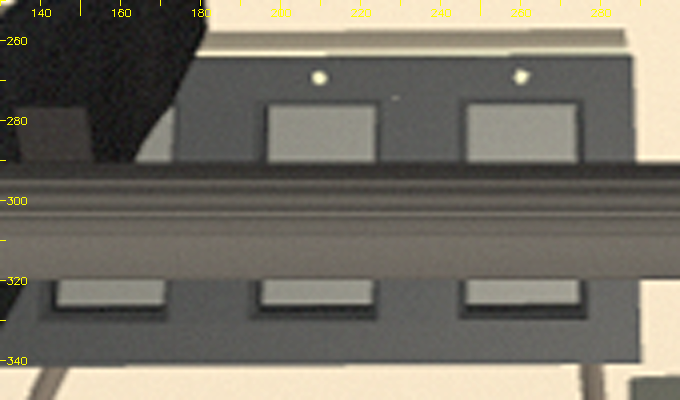

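```bash
cat > fit2.py <<'E'
import pickle
from fit import *
m=pickle.load(open("pics/w1.pkl","rb")); C["wrist"]=m
def c(x,y): return (x/4+130-.375,y/4+250-.375)
def mod(x0):
    M=[]
    for y0,(a,b),v in((.082,(466,580),303),(0,(259,374),303),(-.082,(55,165),304)):
        M+=[("wrist",c(b,v),dk(.0385,y0+.0225,-.012,x0)),("wrist",c(a,v),dk(.0385,y0-.0225,-.012,x0))]
    M+=[("wrist",c(632,57),dk(-.0575,.128,0,x0)),("wrist",c(641,362),dk(.0575,.128,0,x0))]
    return M
if __name__=="__main__":
  for wr in(0,1):
   for x0 in(-.006,0):
    M=mod(x0)+([q for q in model(x0) if q[0]=="side"][:3] if wr else [])
    f=lambda p:np.concatenate([proj(C[n],[W(p,P)])[0]-uv for n,uv,P in M])
    r=least_squares(f,[.63,.03,0]); print(x0,r.x,r.cost); print(f(r.x).reshape(-1,2).round(1).tolist())
  print(np.array([.6376,.0366]))
E
python3 fit2.py
sed -e 's/for n in C/for n in C if n in win[k]/' -e 's/"pics\/raw_{n}0.png"/("pics\/raw_w1.png" if n=="wrist" else f"pics\/raw_{n}0.png")/' -e 's/m=C\[n\]; d/m=C[n]; d/' fit.py > fit3.py
python3 - <<'E'
s=open('fit3.py').read()
s=s.replace('for n in("scene","side")}','for n in("scene","side")}\nimport pickle;C["wrist"]=pickle.load(open("pics/w1.pkl","rb"))')
i=s.index("    win="); j=s.index("\n",i)
s=s[:i]+'    win={"teal":{"wrist":(300,115,365,190)},"coral":{"wrist":(143,142,203,208)}}'+s[j:]
s=s.replace('n="side"; ys','n="wrist"; ys').replace("for k in lo:","for k in win:")
open('fit3.py','w').write(s)
E
python3 fit3.py|tail -2
```

```text
-0.006 [ 0.63223829  0.03713801 -0.05143084] 0.7476909633115123
[[-0.4, -0.1], [-0.2, -0.0], [-0.4, 0.1], [0.1, 0.2], [0.5, -0.0], [-0.2, 0.1], [0.4, -0.6], [0.2, 0.4]]
0 [ 0.62624622  0.03744646 -0.05143084] 0.747690963311475
[[-0.4, -0.1], [-0.2, -0.0], [-0.4, 0.1], [0.1, 0.2], [0.5, -0.0], [-0.2, 0.1], [0.4, -0.6], [0.2, 0.4]]
-0.006 [ 0.63266766  0.03699519 -0.04906466] 2.158710714325069
[[-0.5, -0.0], [-0.2, 0.1], [-0.4, 0.3], [0.1, 0.4], [0.5, 0.3], [-0.2, 0.4], [0.3, -0.5], [0.2, 0.5], [-0.4, 0.3], [-0.9, 0.6], [-0.9, 0.4]]
0 [ 0.62667488  0.03728946 -0.04906466] 2.158710714325084
[[-0.5, -0.0], [-0.2, 0.1], [-0.4, 0.3], [0.1, 0.4], [0.5, 0.3], [-0.2, 0.4], [0.3, -0.5], [0.2, 0.5], [-0.4, 0.3], [-0.9, 0.6], [-0.9, 0.4]]
[0.6376 0.0366]  File "fit3.py", line 41
    for n in C if n in win[k]:
                             ^
SyntaxError: invalid syntax
```

```bash
sed -i 's/for n in C if n in win\[k\]/for n in win[k]/' fit3.py; sed -i 's/ST=.*/ST=np.array([.6323,.0371,-.051])/' go.py; python3 fit3.py|tail -2
python3 - <<'E'
from go import *
print(observe()["position"])
E
```

```text
0 [ 0.63295862  0.0368899  -0.03900604] 14.88464408530088
[[1.0, -0.2], [0.8, 0.1], [1.1, -0.3], [-1.0, 0.4], [-0.4, -1.7], [0.2, -0.3], [-1.3, -2.4], [0.0, -0.7], [2.6, -3.8], [-2.1, -1.4], [-0.6, 2.1], [2.0, 0.3]]
[0.40682784 0.12063806 0.29481142]Traceback (most recent call last):
  File "fit3.py", line 42, in <module>
    im=cv2.imread(f("pics/raw_w1.png" if n=="wrist" else f"pics/raw_{n}0.png")); x0,y0,x1,y1=win[k][n]
                  ~^^^^^^^^^^^^^^^^^^^^^^^^^^^^^^^^^^^^^^^^^^^^^^^^^^^^^^^^^^^
  File "fit3.py", line 25, in <lambda>
    f=lambda p:np.concatenate([proj(C[n],[W(p,P)])[0]-uv for n,uv,P in M])
                                          ~^^^^^
  File "fit3.py", line 20, in W
    c,s=np.cos(p[2]),np.sin(p[2]); P=np.asarray(P)
        ~~~~~~^^^^^^
TypeError: ufunc 'cos' not supported for the input types, and the inputs could not be safely coerced to any supported types according to the casting rule ''safe''
```

```bash
sed -i 's/imread(f(/imread((/' fit3.py; python3 fit3.py|tail -2
```

```text
teal [0.4106 0.2392 2.7523] 0.019 [np.int64(1374)]
coral [ 0.4329 -0.0068  2.4826] 0.019 [np.int64(1259)]
```

```bash
python3 - <<'E'
from go import *
rel([.4106,.2392,.07],down(157.7))
rel([.4106,.2392,.0135],down(157.7))
E
```

```text
rel [0.0045, 0.1194, 0.2244] [-0.2, 0.2, 18.5] rows 6.1
rel [0.0046, 0.1196, 0.2809] [-0.2, 0.2, 18.5] rows 7.3
```

>>> {"op": "play_rows", "data": {"increments": [[0.0045,0.1195,0.22,0,0.2,18.5],[0.0045,0.1195,0.22,0,0.2,18.5],[0.0045,0.1195,0.22,0,0.2,18.5],[0.0045,0.1195,0.22,0,0.2,18.5],[0.0045,0.1195,0.22,0,0.2,18.5],[0.0045,0.1195,0.22,0,0.2,18.5],[0.0045,0.1195,0.22,0,0.2,18.5],[0.0045,0.1195,0.24,0,0.2,18.5],[0.0045,0.1195,0.26,0,0.2,18.5],[0.0045,0.1195,0.275,0,0.2,18.5],[0.0045,0.1195,0.281,0,0.2,18.5],[0.0045,0.1195,0.281,0,0.2,18.5]], "grip": 0.1}}

```text
clock: 2.2
position: [0.4105, 0.2384, 0.0134]
tcp_rot: [-0.607, -3.081, 0.007]
force: [-0.5, 0.3, -0.4]
width: 0.898
```

```bash
python3 - <<'E'
from go import *
rel([.4106,.2392,.0135],down(157.7))
E
python3 snap.py wrist w2;python3 -c "
import cv2;im=cv2.imread('pics/raw_w2.png');cv2.imwrite('pics/w2b.png',cv2.resize(im,(800,600)))"
```

```text
rel [0.0002, 0.0007, -0.0001] [-0.3, -0.0, 0.0] rows 0.0
2.25 [0.411  0.2388 0.0141] [-0.93 -0.91 -0.04] 0.9009765282784623
```

View pics/w2b.png

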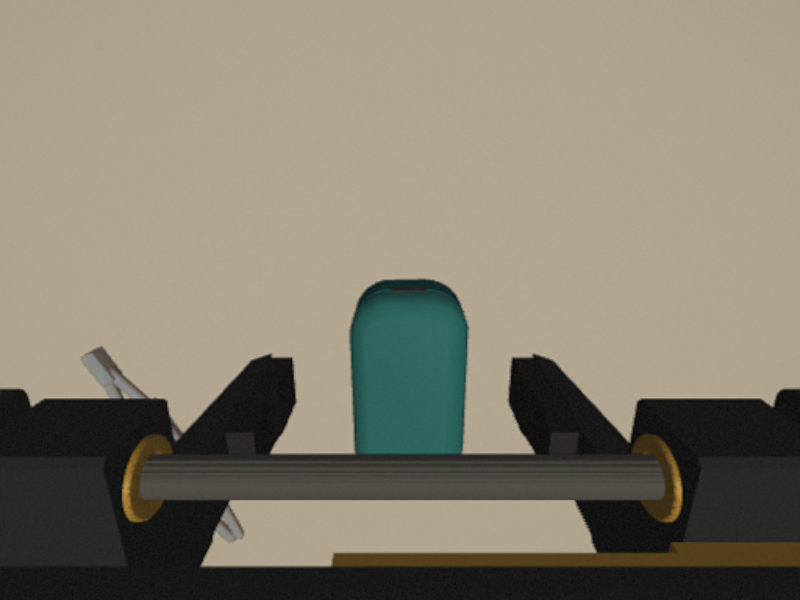

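Teal (350–468, 280–455) sits between the jaws, aligned with them. I'll close and lift.

>>> {"op": "play_rows", "data": {"increments": [[0,0,0,0,0,0],[0,0,0,0,0,0],[0,0,0,0,0,0],[0,0,0,0,0,0],[0,0,0,0,0,0],[0,0,0,0,0,0]], "grip": 1, "force": 25}}

```text
clock: 2.75
position: [0.4111, 0.2389, 0.0143]
tcp_rot: [-0.607, -3.082, 0.005]
force: [1.3, -0.4, 0.3]
width: 0.468
```

```bash
python3 - <<'E'
from go import *
w=R.from_rotvec(observe()["tcp_rot"]); print(R.from_matrix(down(157.7).T@w.as_matrix()).as_rotvec(degrees=True))
E
```

```text
[ 0.16984851 -0.01116439 -0.01936778]
```

```bash
cat >> go.py <<'E'
def well(i,w,dx=0,dy=0,st=ST): # TCP target w above floor
    c,s=np.cos(st[2]),np.sin(st[2]); r=np.array([[c,-s,0],[s,c,0],[0,0,1]])
    n=np.array([-.5,0,np.sqrt(3)/2]); u=np.array([np.sqrt(3)/2,0,.5])
    P=np.array([0,.082*(1-i),.066-.012*np.sqrt(3)/2])+n*w+u*dx+np.array([0,dy,0])
    return r@P+[st[0],st[1],0]
E
python3 - <<'E'
from go import *
import pickle
m=pickle.load(open("pics/w1.pkl","rb"))
d=m["R"].T@np.linalg.inv(m["intrinsics"])@[337,322,1]; o=-m["R"].T@m["t"]; print("lotion",o-d*o[2]/d[2])
print(well(0,.09),well(0,.0143))
p0=np.array([.4111,.2389,.0143])
rel(well(0,.09),deckR())
E
```

```text
lotion [0.74120842 0.2614154  0.        ]
[0.5915387  0.12128739 0.13354998] [0.62933948 0.11935787 0.06799186]
rel [-0.2116, -0.0408, -0.1191] [-5.2, -29.7, -18.9] rows 5.9
```

>>> {"op": "play_rows", "data": {"increments": [[0,0,-0.03,0,0,0],[0,0,-0.07,0,0,0],[0,0,-0.1,0,0,0],[-0.03,-0.006,-0.115,-1,-5,-3],[-0.07,-0.013,-0.119,-2,-11,-7],[-0.11,-0.02,-0.119,-3,-17,-11],[-0.15,-0.029,-0.119,-4,-22,-14],[-0.19,-0.036,-0.119,-5,-27,-17],[-0.2115,-0.041,-0.119,-5.2,-29.7,-18.9],[-0.2115,-0.041,-0.119,-5.2,-29.7,-18.9],[-0.2115,-0.041,-0.119,-5.2,-29.7,-18.9],[-0.2115,-0.041,-0.119,-5.2,-29.7,-18.9]]}}

```text
clock: 3.75
position: [0.5858, 0.1216, 0.1328]
tcp_rot: [0.082, 2.631, -0.031]
force: [0.7, -0.3, -1.6]
width: 0.453
```

```bash
python3 - <<'E'
from go import *
rel(well(0,.0143),deckR())
E
python3 snap.py wrist w3;python3 -c "
import cv2;im=cv2.imread('pics/raw_w3.png');cv2.imwrite('pics/w3b.png',cv2.resize(im,(800,600)))"
python3 snap.py side s3 235 125 335 270 4; 
```

```text
rel [-0.0064, 0.001, 0.0778] [-0.7, -0.8, -0.5] rows 1.9
3.8 [0.5871 0.12   0.1331] [ 0.44 -1.81 -0.85] 0.44955934875470993
3.85 [0.586  0.1203 0.1328] [-0.61 -0.66  0.06] 0.4519516401662282
```

View pics/w3b.png

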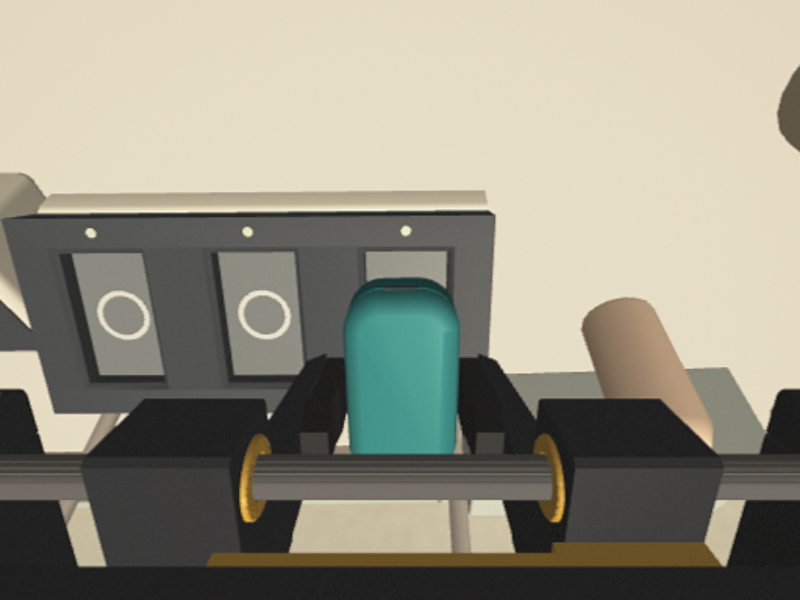

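View pics/v_s3.png

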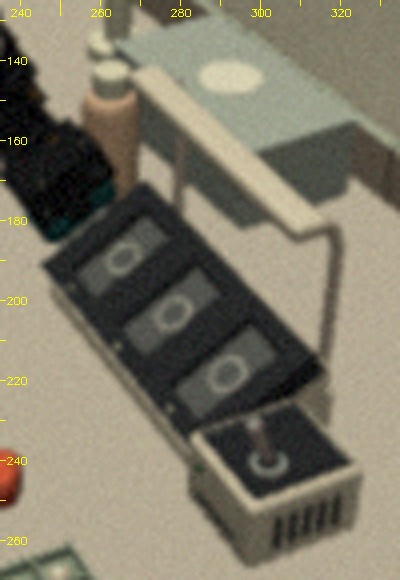

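```bash
cat > fit4.py <<'E'
import pickle
from fit import *
m=pickle.load(open("pics/w3.pkl","rb"))
k=1.5625
x0=-.006
M=[((264,315),dk(0,0,-.012,x0)),((123.5,315),dk(0,-.082,-.012,x0)),((494,214),dk(-.0575,.128,0,x0)),((3,218.5),dk(-.0575,-.128,0,x0)),((55,412),dk(.0575,-.128,0,x0)),((305,376),dk(.0385,.0225,-.012,x0)),((232,377),dk(.0385,-.0225,-.012,x0)),((93,378),dk(.0385,-.1045,-.012,x0)),((164,376),dk(.0385,-.0595,-.012,x0))]
f=lambda p:np.concatenate([proj(m,[W(p,P)])[0]-(np.array(uv)+.5)/k+.5 for uv,P in M])
r=least_squares(f,[.63,.03,0]); print(r.x,r.cost); print(f(r.x).reshape(-1,2).round(1).tolist())
f2=lambda p:np.concatenate([proj(m,[W(p,P)+[0,0,p[3]]])[0]-(np.array(uv)+.5)/k+.5 for uv,P in M])
r=least_squares(f2,[.63,.03,0,0]); print(r.x,r.cost)
E
python3 fit4.py
```

```text
[ 0.63395931  0.0372215  -0.04986207] 29.02427569915056
[[-0.8, 0.4], [-1.3, 0.7], [0.9, 0.9], [-3.7, 0.5], [-2.6, 1.9], [1.0, -0.0], [-0.0, -0.6], [2.6, -1.1], [4.4, 0.1]]
[ 0.63525176  0.0362966  -0.0519799  -0.00144701] 25.579797079832435
```

```bash
cat >> fit4.py <<'E'
Wp=np.array([W([.6323,.0371,-.051],P) for _,P in M]); uv=np.array([(np.array(u)+.5)/k-.5 for u,_ in M])
ok,rv,tv=cv2.solvePnP(Wp,uv,m["intrinsics"],None,flags=cv2.SOLVEPNP_SQPNP)
Rm=cv2.Rodrigues(rv)[0]; print(cv2.Rodrigues(Rm@m["R"].T)[0].T*57.3, -Rm.T@tv.ravel()+m["R"].T@m["t"])
print((cv2.projectPoints(Wp,rv,tv,m["intrinsics"],None)[0][:,0]-uv).round(1).tolist())
E
python3 fit4.py|tail -2
```

```text
[[-1.81412798  1.27007799  0.21403441]] [0.00541935 0.00572489 0.00452232]
[[-1.6, 0.2], [-0.8, 0.1], [-0.1, -0.1], [-0.2, -0.4], [-2.8, 1.1], [-0.1, 0.6], [-1.0, -0.3], [2.7, -1.4], [3.8, 0.1]]
```

```bash
python3 -c "
from h import *
crop('pics/raw_w3.png',0,120,200,270,'pics/w3c.png',4)"
```

View pics/w3c.png

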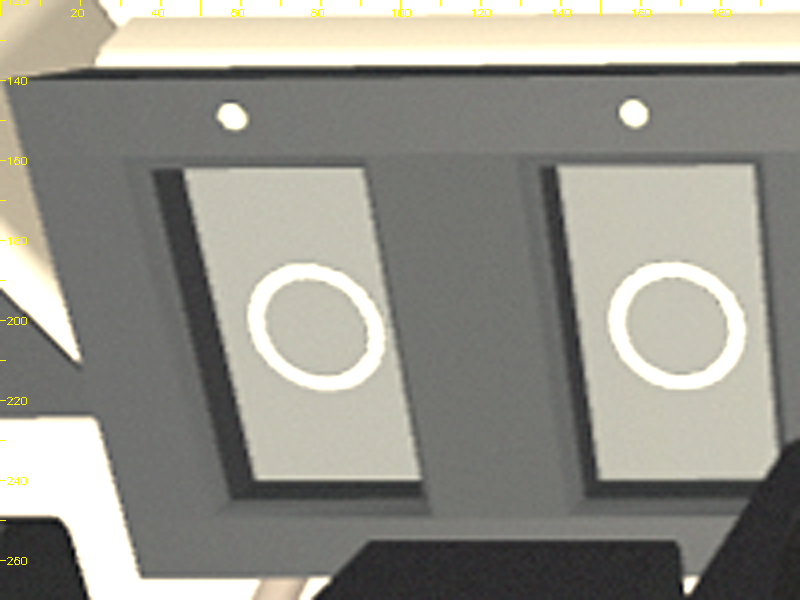

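```bash
python3 - <<'E'
s=open('fit4.py').read()
i=s.index("M=["); j=s.index("f=lambda")
s=s[:i]+'''M=[((168.9,200.9),dk(0,0,-.012,x0)),((78.9,201.1),dk(0,-.082,-.012,x0)),((316,137),dk(-.0575,.128,0,x0)),((34.9,263.9),dk(.0575,-.128,0,x0)),((149.6,239.6),dk(.0385,-.0225,-.012,x0)),((63.1,239.6),dk(.0385,-.1045,-.012,x0))]
'''+s[j:]
s=s.replace("-(np.array(uv)+.5)/k+.5","-uv").replace("(np.array(u)+.5)/k-.5","u")
open('fit4.py','w').write(s)
E
python3 fit4.py
```

```text
[ 0.63323071  0.03819035 -0.04457638] 5.216514349563011
[[-0.1, 0.3], [-0.5, 0.8], [2.0, -0.8], [-1.3, 1.4], [-0.3, 0.5], [-0.1, 1.0]]
[ 0.63505885  0.0370851  -0.04796945 -0.00207311] 0.4555165216423465
[[ 0.33586377 -0.03772621 -0.16782812]] [-3.62014858e-03 -8.75887331e-05  1.15988965e-03]
[[-0.2, -0.1], [0.1, 0.3], [0.2, 0.1], [-0.4, 0.2], [-0.3, -0.4], [0.5, -0.0]]
```

```bash
sed -i 's/ST=.*/ST=np.array([.6337,.0371,-.0495])/; s/\.066-\.012/.065-.012/' go.py; python3 - <<'E'
from go import *
rel(well(0,.030,.0006),deckR());rel(well(0,.0143,.0006),deckR())
E
```

```text
rel [-0.0073, 0.0023, 0.0635] [-0.8, -0.9, -0.6] rows 1.5
rel [-0.0075, 0.0025, 0.0792] [-0.8, -0.9, -0.6] rows 1.9
```

>>> {"op": "play_rows", "data": {"increments": [[-0.0035,0.001,0.02,-0.4,-0.4,-0.3],[-0.007,0.0023,0.04,-0.8,-0.9,-0.6],[-0.0073,0.0023,0.055,-0.8,-0.9,-0.6],[-0.0073,0.0023,0.0575,-0.8,-0.9,-0.6],[-0.0073,0.0023,0.0575,-0.8,-0.9,-0.6],[-0.0073,0.0023,0.0575,-0.8,-0.9,-0.6]]}}

```text
clock: 4.35
position: [0.6198, 0.1201, 0.0863]
tcp_rot: [0.065, 2.618, -0.019]
force: [-0.2, 0.6, -0.9]
width: 0.447
```

```bash
python3 - <<'E'
from go import *
rel(well(0,.0143,.0006),deckR()); o=observe(); print(o['joint_vel'].round(3))
E
```

```text
rel [-0.0004, -0.0002, 0.0221] [-0.1, -0.0, 0.0] rows 0.5
[-0.006 -0.019 -0.001  0.001  0.022 -0.001 -0.022]
```

Aligned within half a millimetre. I'll lower it slowly and watch the force.

>>> {"op": "play_rows", "data": {"increments": [[-0.0004,0,0.003,0,0,0],[-0.0004,0,0.006,0,0,0],[-0.0004,0,0.009,0,0,0],[-0.0004,0,0.011,0,0,0],[-0.0004,0,0.013,0,0,0],[-0.0004,0,0.015,0,0,0],[-0.0004,0,0.017,0,0,0],[-0.0004,0,0.018,0,0,0],[-0.0004,0,0.019,0,0,0],[-0.0004,0,0.019,0,0,0]]}}

```text
clock: 5.18
position: [0.6296, 0.1196, 0.0698]
tcp_rot: [0.065, 2.618, -0.019]
force: [-0.8, -0.5, -0.6]
width: 0.452
```

```bash
python3 - <<'E'
from go import *
rel(well(0,.0143,.0006),deckR()); o=observe(); print(o['force'].round(2),o["torque"].round(2))
E
python3 snap.py wrist w4 150 100 350 300 3
```

```text
rel [-0.0, -0.0002, 0.003] [-0.1, -0.0, 0.0] rows 0.1
[-0.79 -0.55 -0.59] [ 0.02  0.63 -0.01]
5.2333 [0.6296 0.1196 0.0699] [ 0.32  0.24 -0.31] 0.45074415199238205
```

View pics/v_w4.png

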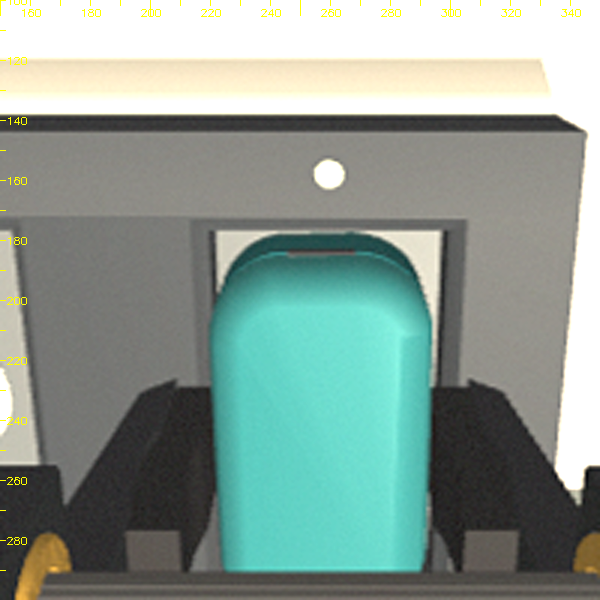

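Teal is in the mouth, about 1 mm toward image left of centre (case mid at x≈257, LED and floor mid at ≈259.5). I'll nudge it +1 mm in y and continue down.

>>> {"op": "play_rows", "data": {"increments": [[0,0.001,0,0,0,0],[0,0.001,0.0015,0,0,0],[0,0.001,0.0025,0,0,0],[0,0.001,0.0035,0,0,0],[0,0.001,0.004,0,0,0],[0,0.001,0.0045,0,0,0],[0,0.001,0.005,0,0,0],[0,0.001,0.005,0,0,0]]}}

```text
clock: 5.9
position: [0.6314, 0.1208, 0.0674]
tcp_rot: [0.064, 2.616, -0.018]
force: [-20.4, -2.4, 29.8]
width: 0.449
```

```bash
python3 - <<'E'
from go import *
rel(well(0,.0143,.0006),deckR()); o=observe(); print(o['force'].round(2),o["torque"].round(2))
E
python3 snap.py wrist w5 150 100 350 300 3
```

```text
rel [0.0002, -0.0015, -0.0] [-0.0, 0.1, 0.0] rows 0.0
[-20.37  -2.44  29.77] [-0.56  1.06 -0.26]
5.95 [0.6314 0.1208 0.0674] [-19.56  -1.15  29.36] 0.4518387905581688
```

View pics/v_w5.png

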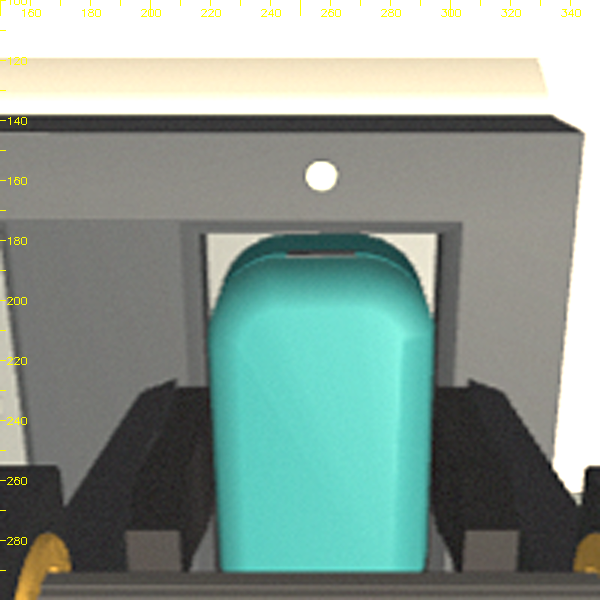

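Seated: contact on the floor at exactly the expected height. I'll relax, open partially and retract square to the deck.

>>> {"op": "play_rows", "data": {"increments": [[0,0,0,0,0,0],[0,0,0,0,0,0]]}}

```text
clock: 6.12
position: [0.6314, 0.121, 0.068]
tcp_rot: [0.064, 2.615, -0.018]
force: [0.3, 0.6, -1.0]
width: 0.448
```

>>> {"op": "play_rows", "data": {"increments": [[0,0,0,0,0,0],[0,0,0,0,0,0],[0,0,0,0,0,0],[0,0,-0.01,0,0,0],[0,0,-0.03,0,0,0],[0,0,-0.06,0,0,0],[0,0,-0.08,0,0,0],[0,0,-0.08,0,0,0]], "grip": 0.4}}

```text
clock: 6.78
position: [0.5912, 0.1238, 0.14]
tcp_rot: [0.064, 2.613, -0.015]
force: [0.1, 0.4, 0.5]
width: 0.6
```

```bash
python3 snap.py wrist w6 150 80 450 280 2; python3 snap.py side s6 235 125 335 270 4
python3 - <<'E'
from go import *
rel([.4329,-.0068,.09],down(142.2))
E
```

```text
6.8333 [0.5917 0.1236 0.1388] [ 0.26 -0.35  0.04] 0.5975268241621434
6.8833 [0.5918 0.1233 0.1377] [ 0.89  0.2  -0.14] 0.6031115437610641
rel [0.1556, -0.1377, -0.0354] [9.2, 29.2, 34.2] rows 6.4
```

View pics/v_w6.png

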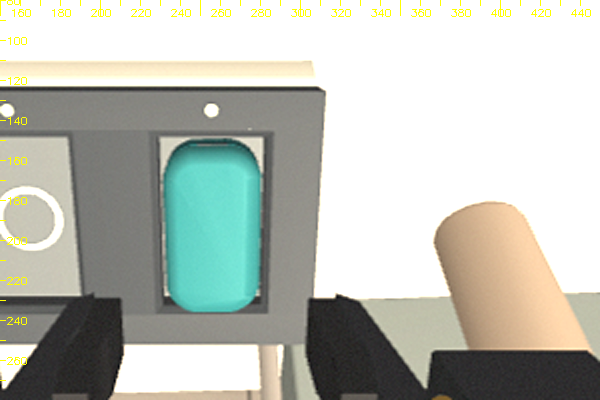

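View pics/v_s6.png

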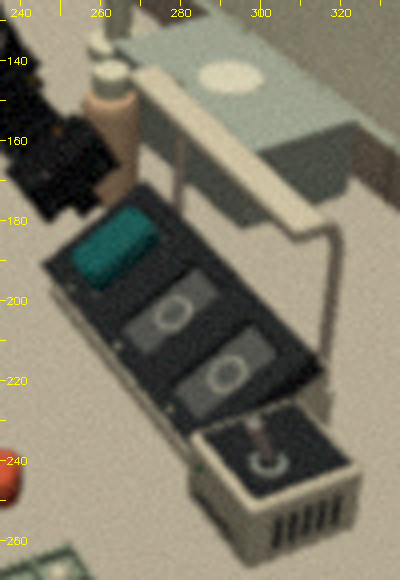

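>>> {"op": "play_rows", "data": {"increments": [[0.02,-0.018,-0.03,1.3,4.2,5],[0.05,-0.044,-0.04,2.6,8.4,9.8],[0.08,-0.07,-0.04,4,12.5,14.6],[0.11,-0.097,-0.036,5.3,16.7,19.5],[0.14,-0.124,-0.036,6.6,20.9,24.4],[0.1556,-0.1377,-0.0354,8,25,29.3],[0.1556,-0.1377,-0.0354,9.2,29.2,34.2],[0.1556,-0.1377,-0.0354,9.2,29.2,34.2],[0.1556,-0.1377,-0.0354,9.2,29.2,34.2]], "grip": 0.2}}

```text
clock: 7.63
position: [0.4341, -0.0087, 0.0888]
tcp_rot: [-1.027, -2.968, -0.0]
force: [0.7, 0.1, 0.3]
width: 0.798
```

```bash
python3 snap.py wrist w7
python3 - <<'E'
s=open('fit3.py').read()
import re
s=s.replace("w1.pkl","w7.pkl").replace("raw_w1","raw_w7")
s=re.sub(r'win=\{.*','win={"coral":{"wrist":(200,120,320,290)}}',s)
open('fit5.py','w').write(s)
from go import *
rel([.4329,-.0068,.0138],down(142.2))
E
python3 fit5.py|tail -1
```

```text
7.6833 [ 0.4337 -0.0079  0.0889] [-0.61  0.21  0.73] 0.8024289200351817
rel [0.0013, 0.0004, 0.0751] [0.0, 0.0, -0.1] rows 1.8
coral [ 0.4336 -0.007   2.4809] 0.018 [np.int64(4260)]
```

View pics/v_w7.png

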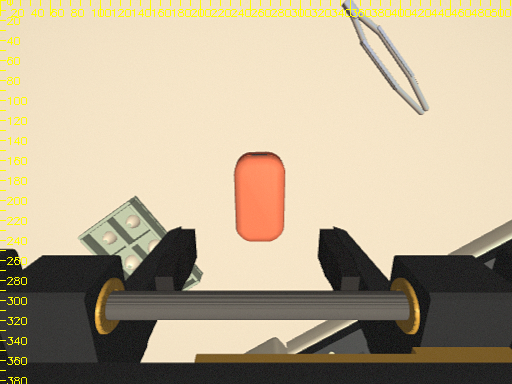

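>>> {"op": "play_rows", "data": {"increments": [[0.0008,0,0.03,0,0,0],[0.0008,0,0.055,0,0,0],[0.0008,0,0.07,0,0,0],[0.0008,0,0.0752,0,0,0],[0.0008,0,0.0752,0,0,0],[0.0008,0,0.0752,0,0,0]]}}

```text
clock: 8.18
position: [0.4331, -0.0069, 0.0139]
tcp_rot: [1.018, 2.971, -0.0]
force: [0.3, 0.7, 0.0]
width: 0.798
```

>>> {"op": "play_rows", "data": {"increments": [[0,0,0,0,0,0],[0,0,0,0,0,0],[0,0,0,0,0,0],[0,0,0,0,0,0],[0,0,0,0,0,0]], "grip": 1}}

```text
clock: 8.6
position: [0.4335, -0.007, 0.0143]
tcp_rot: [1.018, 2.97, 0.001]
force: [-1.2, 0.2, 3.5]
width: 0.45
```

```bash
python3 - <<'E'
from go import *
o=observe(); Rt=R.from_rotvec(o["tcp_rot"]).as_matrix(); print(Rt.T@(np.array([.4334,-.0069,0])-o["position"]))
rel(well(1,.09),deckR())
E
```

```text
[1.33380927e-04 2.05261866e-05 1.43229421e-02]
rel [-0.0944, 0.132, -0.118] [-9.1, -29.0, -34.2] rows 6.4
```

>>> {"op": "play_rows", "data": {"increments": [[0,0,-0.03,0,0,0],[0,0,-0.07,0,0,0],[0,0,-0.1,-1,-3,-4],[-0.02,0.026,-0.118,-2.4,-7.5,-9],[-0.04,0.052,-0.118,-3.9,-12,-14.5],[-0.055,0.078,-0.118,-5.2,-16.5,-19.5],[-0.075,0.104,-0.118,-6.6,-21,-24.8],[-0.0944,0.132,-0.118,-8,-25.4,-30],[-0.0944,0.132,-0.118,-9.1,-29,-34.2],[-0.0944,0.132,-0.118,-9.1,-29,-34.2],[-0.0944,0.132,-0.118,-9.1,-29,-34.2]]}}

```text
clock: 9.52
position: [0.5886, 0.0393, 0.1324]
tcp_rot: [0.069, 2.619, -0.021]
force: [0.4, -0.2, -0.6]
width: 0.449
```

```bash
python3 - <<'E'
from go import *
rel(well(1,.035,0,.0012),deckR())
E
```

```text
rel [-0.0003, 0.0014, 0.0549] [-0.2, -0.1, -0.1] rows 1.3
```

>>> {"op": "play_rows", "data": {"increments": [[0,0.001,0.025,-0.2,0,0],[0,0.0014,0.045,-0.2,0,0],[0,0.0014,0.055,-0.2,0,0],[0,0.0014,0.06,-0.2,0,0],[0,0.0014,0.062,-0.2,0,0],[0,0.0014,0.062,-0.2,0,0]]}}

```text
clock: 10.02
position: [0.6193, 0.0388, 0.0785]
tcp_rot: [0.068, 2.62, -0.016]
force: [0.5, -0.3, -0.5]
width: 0.453
```

```bash
python3 - <<'E'
from go import *
rel(well(1,.0145,0,.0012),deckR())
E
python3 snap.py wrist w8 150 100 350 300 3
```

```text
rel [-0.0006, 0.0002, 0.0134] [0.0, -0.2, -0.1] rows 0.3
10.0667 [0.6194 0.039  0.0789] [ 0.67 -0.14  0.23] 0.45063827098796455
```

View pics/v_w8.png

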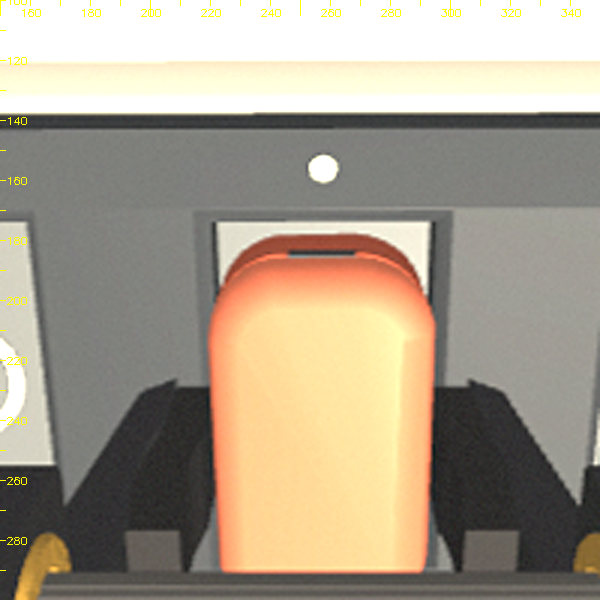

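>>> {"op": "play_rows", "data": {"increments": [[-0.0005,0.0003,0.003,0,0,0],[-0.0005,0.0003,0.006,0,0,0],[-0.0005,0.0003,0.008,0,0,0],[-0.0005,0.0003,0.0095,0,0,0],[-0.0005,0.0003,0.0105,0,0,0],[-0.0005,0.0003,0.0115,0,0,0],[-0.0005,0.0003,0.0123,0,0,0],[-0.0005,0.0003,0.013,0,0,0],[-0.0005,0.0003,0.0134,0,0,0],[-0.0005,0.0003,0.0134,0,0,0]]}}

```text
clock: 10.9
position: [0.6265, 0.0389, 0.0675]
tcp_rot: [0.068, 2.62, -0.016]
force: [-0.2, -0.1, -1.0]
width: 0.453
```

```bash
python3 - <<'E'
from go import *
rel(well(1,.0143,0,.0012),deckR()); o=observe(); print(o['force'].round(2),o["torque"].round(2))
E
```

```text
rel [0.0001, -0.0002, 0.0005] [0.0, -0.1, -0.1] rows 0.0
[-0.2  -0.11 -1.03] [ 0.06  0.59 -0.01]
```

Half a millimetre to go; I'll inch down until there is light contact.

>>> {"op": "play_rows", "data": {"increments": [[0,0,0.0005,0,0,0],[0,0,0.001,0,0,0],[0,0,0.001,0,0,0]]}}

```text
clock: 11.15
position: [0.6267, 0.0389, 0.067]
tcp_rot: [0.067, 2.619, -0.016]
force: [-5.1, -0.6, 6.8]
width: 0.455
```

>>> {"op": "play_rows", "data": {"increments": [[0,0,0,0,0,0],[0,0,0,0,0,0],[0,0,0,0,0,0],[0,0,-0.01,0,0,0],[0,0,-0.03,0,0,0],[0,0,-0.06,0,0,0],[0,0,-0.08,0,0,0],[0,0,-0.08,0,0,0]], "grip": 0.42}}

```text
clock: 11.82
position: [0.5869, 0.0414, 0.1394]
tcp_rot: [0.067, 2.616, -0.015]
force: [0.6, -1.0, -0.1]
width: 0.581
```

```bash
python3 snap.py wrist w9 100 80 400 280 2
python3 - <<'E'
from go import *
rel([.42,-.20,.2],down(197))
rel([.4025,-.2536,.12],down(217.1))
E
```

```text
11.8667 [0.5874 0.0412 0.1382] [ 0.32  0.74 -0.2 ] 0.5810516376530952
rel [0.1029, -0.2493, -0.1315] [-5.1, 29.8, -19.5] rows 7.2
rel [0.1556, -0.3039, -0.0697] [-10.4, 28.9, -39.1] rows 8.4
```

View pics/v_w9.png

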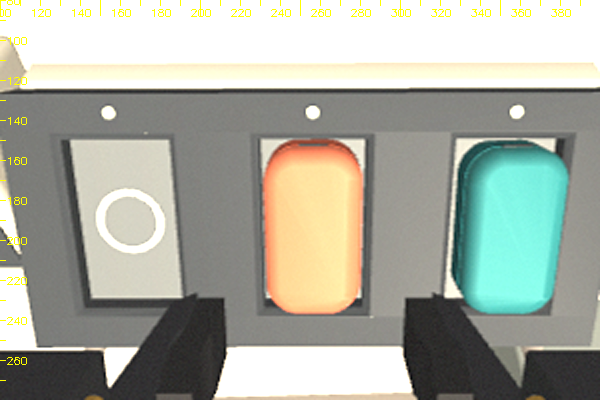

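>>> {"op": "play_rows", "data": {"increments": [[0.02,-0.01,-0.03,0,4,-3],[0.05,-0.03,-0.06,-1.5,8,-8],[0.08,-0.06,-0.09,-3,12,-13],[0.11,-0.095,-0.1,-4,16,-18],[0.13,-0.13,-0.1,-5,19,-23],[0.145,-0.165,-0.1,-6.5,22,-28],[0.155,-0.2,-0.09,-8,25,-33],[0.1556,-0.24,-0.08,-9.5,28,-37],[0.1556,-0.275,-0.07,-10.4,28.9,-39.1],[0.1556,-0.3039,-0.07,-10.4,28.9,-39.1],[0.1556,-0.3039,-0.07,-10.4,28.9,-39.1],[0.1556,-0.3039,-0.07,-10.4,28.9,-39.1]], "grip": 0.25}}

```text
clock: 12.87
position: [0.4246, -0.2002, 0.1266]
tcp_rot: [-0.992, 2.979, 0.0]
force: [0.6, 0.6, 0.2]
width: 0.748
```

```bash
python3 snap.py wrist w10
```

```text
12.9167 [ 0.4223 -0.2088  0.1251] [-0.87 -7.35 -1.13] 0.7489477801000505
```

View pics/v_w10.png

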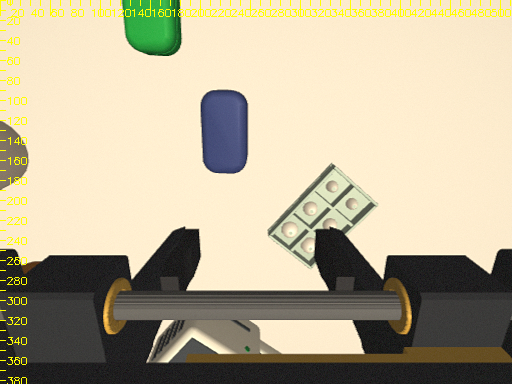

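```bash
sed -e 's/w7/w10/g' -e 's/win={.*/win={"navy":{"wrist":(185,75,265,190)}}/' fit5.py > fit6.py; python3 fit6.py|tail -1; python3 - <<'E'
from go import *
rel([.4025,-.2536,.07],down(217.1))
E
```

```text
navy [ 0.4016 -0.2536  0.6317] 0.025 [np.int64(3651)]
rel [0.0424, -0.024, 0.0554] [0.0, -0.4, -0.3] rows 1.8
```

```bash
python3 - <<'E'
from go import *
rel([.4017,-.2536,.07],down(216.3))
E
```

```text
rel [0.043, -0.0235, 0.0554] [0.0, -0.4, 0.5] rows 1.8
```

>>> {"op": "play_rows", "data": {"increments": [[0.02,-0.012,0.025,0,-0.4,0.5],[0.043,-0.0235,0.05,0,-0.4,0.5],[0.043,-0.0235,0.055,0,-0.4,0.5],[0.043,-0.0235,0.055,0,-0.4,0.5],[0.043,-0.0235,0.055,0,-0.4,0.5]]}}

```text
clock: 13.33
position: [0.4021, -0.2529, 0.0699]
tcp_rot: [-0.979, 2.985, 0.002]
force: [1.0, -0.2, -0.4]
width: 0.752
```

```bash
python3 snap.py wrist w11; sed -e 's/w7/w11/g' -e 's/win={.*/win={"navy":{"wrist":(205,110,320,290)}}/' fit5.py > fit6.py; python3 fit6.py|tail -1; python3 - <<'E'
from go import *
rel([.4017,-.2536,.0138],down(216.3))
E
```

```text
13.3833 [ 0.4028 -0.2527  0.0706] [0.37 0.2  0.65] 0.7497453045406551
navy [ 0.4017 -0.2538  0.6312] 0.027 [np.int64(4908)]
rel [0.0015, -0.0001, 0.0568] [0.0, 0.1, 0.1] rows 1.4
```

View pics/v_w11.png

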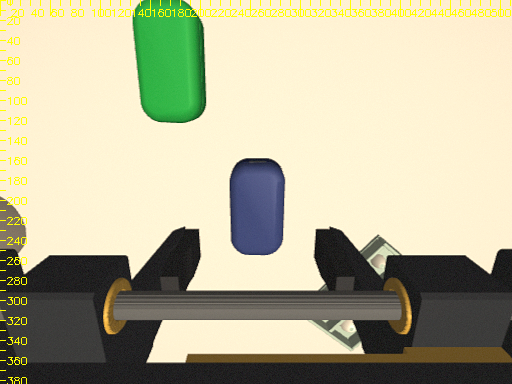

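>>> {"op": "play_rows", "data": {"increments": [[0.0015,0,0.025,0,0,0],[0.0015,0,0.045,0,0,0],[0.0015,0,0.055,0,0,0],[0.0015,0,0.0568,0,0,0],[0.0015,0,0.0568,0,0,0],[0.0015,0,0.0568,0,0,0]]}}

```text
clock: 13.88
position: [0.4025, -0.2534, 0.0148]
tcp_rot: [-0.981, 2.982, -0.001]
force: [-0.4, -0.2, 0.7]
width: 0.753
```

>>> {"op": "play_rows", "data": {"increments": [[0,0,0,0,0,0],[0,0,0,0,0,0],[0,0,0,0,0,0],[0,0,0,0,0,0],[0,0,0,0,0,0]], "grip": 1}}

```text
clock: 14.3
position: [0.4027, -0.2536, 0.0151]
tcp_rot: [-0.981, 2.982, -0.002]
force: [-0.7, -0.5, 4.2]
width: 0.45
```

```bash
python3 - <<'E'
from go import *
o=observe(); Rt=R.from_rotvec(o["tcp_rot"]).as_matrix(); print(Rt.T@(np.array([.4017,-.2537,0])-o["position"]))
rel(well(2,.10),deckR())
E
```

```text
[0.00089132 0.00049395 0.01511873]
rel [-0.2681, 0.0647, -0.1257] [10.2, -28.7, 38.3] rows 7.3
```

```bash
python3 - <<'E'
from go import *
rel([.45,-.10,.19],deckR()); rel(well(2,.14),deckR())
E
```

```text
rel [-0.1296, 0.0952, -0.1748] [10.2, -28.7, 38.3] rows 6.8
rel [-0.2527, 0.0773, -0.1604] [10.2, -28.7, 38.3] rows 7.4
```

>>> {"op": "play_rows", "data": {"increments": [[0,0,-0.03,0,0,0],[0,0,-0.07,0,0,0],[-0.01,0.01,-0.105,1.5,-4,5.3],[-0.03,0.03,-0.13,3,-8,10.6],[-0.055,0.05,-0.15,4.5,-12,16],[-0.08,0.07,-0.165,6,-16,21.5],[-0.105,0.085,-0.1748,7.2,-20,27],[-0.13,0.095,-0.1748,8.5,-24,32],[-0.165,0.095,-0.17,10.2,-28,37],[-0.2,0.087,-0.165,10.2,-28.7,38.3],[-0.23,0.08,-0.16,10.2,-28.7,38.3],[-0.2527,0.0773,-0.1604,10.2,-28.7,38.3]]}}

```text
clock: 15.3
position: [0.4786, -0.0937, 0.1833]
tcp_rot: [0.013, 2.658, -0.046]
force: [-0.3, -0.3, -0.5]
width: 0.45
```

```bash
python3 - <<'E'
from go import *
rel(well(2,.06,.0009,.0012),deckR())
E
```

```text
rel [-0.0724, 0.0559, 0.1223] [-0.6, -2.2, 2.5] rows 3.7
```

>>> {"op": "play_rows", "data": {"increments": [[-0.03,0.028,0.02,-0.6,-2.2,2.5],[-0.055,0.05,0.04,-0.6,-2.2,2.5],[-0.072,0.056,0.055,-0.6,-2.2,2.5],[-0.0724,0.0559,0.08,-0.6,-2.2,2.5],[-0.0724,0.0559,0.1,-0.6,-2.2,2.5],[-0.0724,0.0559,0.115,-0.6,-2.2,2.5],[-0.0724,0.0559,0.122,-0.6,-2.2,2.5],[-0.0724,0.0559,0.122,-0.6,-2.2,2.5],[-0.0724,0.0559,0.122,-0.6,-2.2,2.5]]}}

```text
clock: 16.05
position: [0.5999, -0.0419, 0.1068]
tcp_rot: [0.066, 2.619, -0.017]
force: [0.7, -0.2, -0.5]
width: 0.452
```

```bash
python3 - <<'E'
from go import *
rel(well(2,.030,.0009,.0012),deckR())
E
python3 snap.py wrist w12 60 80 360 280 2
```

```text
rel [-0.0007, -0.0002, 0.0301] [0.0, -0.1, -0.1] rows 0.7
16.1 [ 0.6001 -0.0421  0.1074] [-0.27  0.06  0.05] 0.451695726205086
```

View pics/v_w12.png

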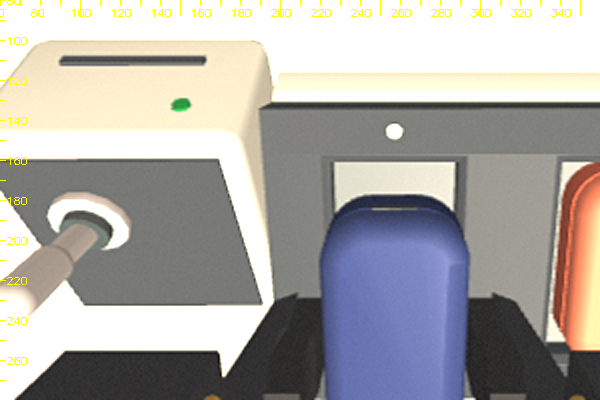

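>>> {"op": "play_rows", "data": {"increments": [[-0.0005,0,0.012,0,0,0],[-0.0007,0,0.022,0,0,0],[-0.0007,0,0.028,0,0,0],[-0.0007,0,0.032,0,0,0],[-0.0007,0,0.0345,0,0,0],[-0.0007,0,0.0365,0,0,0],[-0.0007,0,0.0385,0,0,0],[-0.0007,0,0.04,0,0,0],[-0.0007,0,0.0415,0,0,0],[-0.0007,0,0.0425,0,0,0],[-0.0007,0,0.0432,0,0,0],[-0.0007,0,0.0432,0,0,0]]}}

```text
clock: 17.1
position: [0.6222, -0.0431, 0.0703]
tcp_rot: [0.066, 2.618, -0.017]
force: [-1.0, 0.5, -1.2]
width: 0.45
```

```bash
python3 - <<'E'
from go import *
rel(well(2,.0151,.0009,.0012),deckR()); o=observe(); print(o['force'].round(2),o["torque"].round(2))
E
```

```text
rel [0.0004, -0.0001, 0.0022] [-0.0, -0.1, -0.1] rows 0.1
[-1.01  0.51 -1.15] [ 0.09  0.65 -0.  ]
```

>>> {"op": "play_rows", "data": {"increments": [[0,0,0.001,0,0,0],[0,0,0.0016,0,0,0],[0,0,0.0021,0,0,0],[0,0,0.0025,0,0,0],[0,0,0.0025,0,0,0]]}}

```text
clock: 17.52
position: [0.6233, -0.0432, 0.0683]
tcp_rot: [0.066, 2.618, -0.017]
force: [-3.3, -0.3, 3.6]
width: 0.451
```

Light contact (5 N). I'll release and retract.

>>> {"op": "play_rows", "data": {"increments": [[0,0,0,0,0,0],[0,0,0,0,0,0],[0,0,0,0,0,0],[0,0,-0.01,0,0,0],[0,0,-0.03,0,0,0],[0,0,-0.06,0,0,0],[0,0,-0.09,0,0,0],[0,0,-0.1,0,0,0],[0,0,-0.1,0,0,0]], "grip": 0.42}}

```text
clock: 18.27
position: [0.5737, -0.0407, 0.1574]
tcp_rot: [0.065, 2.615, -0.019]
force: [0.3, -0.7, 1.5]
width: 0.579
```

```bash
python3 snap.py wrist w13 0 60 400 300 2;  python3 snap.py side s13 235 125 335 270 4
```

```text
18.3167 [ 0.5739 -0.0409  0.1562] [ 0.03 -0.29  0.76] 0.5798100930500487
18.3667 [ 0.5738 -0.0409  0.1551] [-0.25 -0.7   0.04] 0.5808631199719163
```

View pics/v_w13.png

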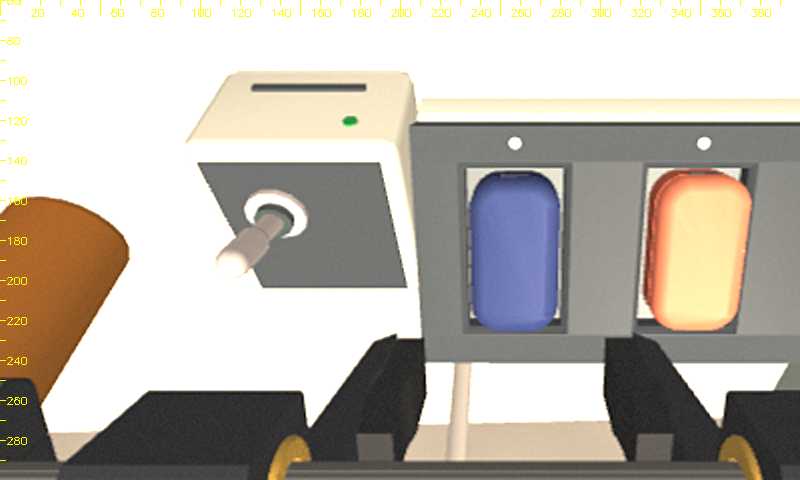

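View pics/v_s13.png

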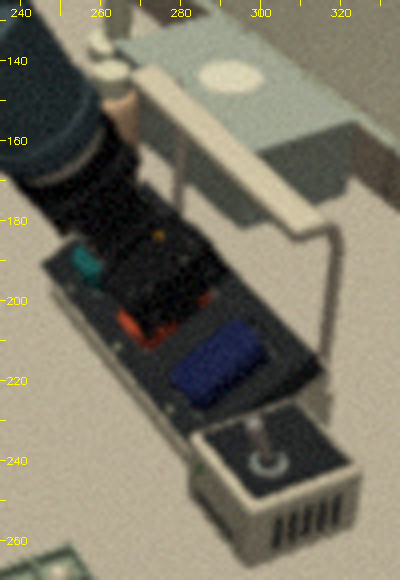

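```bash
python3 - <<'E'
from fit import *
from go import *
import pickle
def g(m,u,v,z=0):
    d=m["R"].T@np.linalg.inv(m["intrinsics"])@[u,v,1]; o=-m["R"].T@m["t"]; return (o+d*(z-o[2])/d[2]).round(3)
print("soap",g(C["scene"],168,177),g(C["side"],362,291),g(C["side"],365,252,.1)); print("cup",g(C["scene"],181,148))
m=pickle.load(open("pics/w13.pkl","rb"))
for th in(-.5,):
  P=[W(ST,[-.03+.04*np.sin(th),-.185,.069+.04*np.cos(th)]),W(ST,[-.03,-.185,.069])]
  print(P,proj(m,P))
rel(W(ST,[-.085,-.185,.10]),deckR())
E
```

```text
soap [ 0.677 -0.312  0.   ] [ 0.667 -0.328  0.   ] [ 0.689 -0.29   0.1  ]
cup [ 0.56  -0.419  0.   ]
[array([ 0.57542945, -0.14524013,  0.1041033 ]), array([ 0.59458299, -0.146189  ,  0.069     ])] [[112.64890858 184.85227442]
 [135.28661637 169.8423354 ]]
rel [0.0526, -0.1041, 0.0333] [-0.0, -0.0, -0.0] rows 2.9
```

```bash
python3 - <<'E'
from fit import W
from go import *
rel(W(ST,[-.085,-.183,.09]),deckR())
E
```

```text
rel [0.0576, -0.1021, 0.042] [-0.0, -0.0, -0.0] rows 3.0
```

>>> {"op": "play_rows", "data": {"increments": [[0.03,0,0,0,0,0],[0.0576,-0.02,0,0,0,0],[0.0576,-0.06,0,0,0,0],[0.0576,-0.09,0,0,0,0],[0.0576,-0.102,0.01,0,0,0],[0.0576,-0.102,0.03,0,0,0],[0.0576,-0.102,0.042,0,0,0],[0.0576,-0.102,0.042,0,0,0],[0.0576,-0.102,0.042,0,0,0]], "grip": 1, "force": 20}}

```text
clock: 19.12
position: [0.5394, -0.1407, 0.0885]
tcp_rot: [0.067, 2.619, -0.014]
force: [0.7, 0.5, -0.3]
width: 0.006
```

```bash
python3 - <<'E'
from fit import W
from go import *
rel(W(ST,[-.085,-.183,.09]),deckR());rel(W(ST,[-.055,-.183,.09]),deckR());rel(W(ST,[-.031,-.183,.09]),deckR())
E
python3 snap.py wrist w14;  python3 snap.py side s14 235 125 335 270 4
```

```text
rel [-0.001, -0.0007, -0.0011] [0.1, -0.1, -0.1] rows 0.0
rel [-0.027, -0.0007, 0.0138] [0.1, -0.1, -0.1] rows 0.7
rel [-0.0478, -0.0007, 0.0258] [0.1, -0.1, -0.1] rows 1.3
19.1667 [ 0.5395 -0.1406  0.0893] [-0.31 -0.31  0.08] 0.007362597339368858
19.2167 [ 0.5396 -0.1407  0.0898] [-0.44  0.71  0.09] 0.0043341989239131995
```

View pics/v_w14.png

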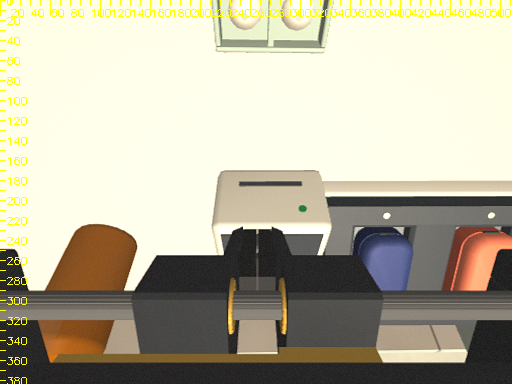

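View pics/v_s14.png

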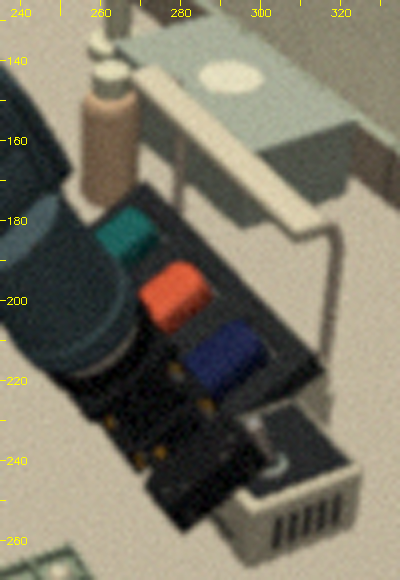

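All three cases lie seated. The closed fingers are on the robot's side of the handle. I'll push it over along +x.

>>> {"op": "play_rows", "data": {"increments": [[-0.008,0,0.004,0,0,0],[-0.016,0,0.008,0,0,0],[-0.024,0,0.012,0,0,0],[-0.031,0,0.016,0,0,0],[-0.037,0,0.02,0,0,0],[-0.043,0,0.023,0,0,0],[-0.048,0,0.026,0,0,0],[-0.048,0,0.026,0,0,0],[-0.048,0,0.026,0,0,0]]}}

```text
clock: 19.97
position: [0.5943, -0.1429, 0.0919]
tcp_rot: [0.064, 2.617, -0.017]
force: [0.1, 0.5, 0.1]
width: 0.004
```

```bash
python3 snap.py side s15 235 125 335 270 4; python3 - <<'E'
from fit import W
from go import *
rel(W(ST,[-.028,-.183,.09]),deckR())
E
```

```text
20.0167 [ 0.5941 -0.143   0.0918] [-0.12  1.07  0.08] 0.002209647027981785
rel [-0.0013, -0.0011, 0.0029] [0.0, 0.0, 0.0] rows 0.1
```

View pics/v_s15.png

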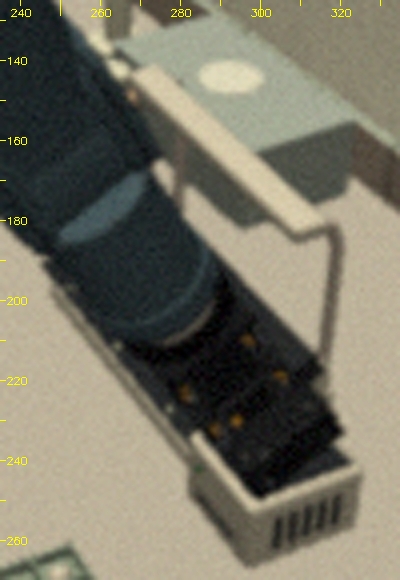

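>>> {"op": "play_rows", "data": {"increments": [[-0.0015,0,0.001,0,0,0],[-0.003,0,0.002,0,0,0],[-0.004,0,0.003,0,0,0],[-0.004,0,0.003,0,0,0]]}}

```text
clock: 20.35
position: [0.5975, -0.1433, 0.0905]
tcp_rot: [0.065, 2.619, -0.017]
force: [-10.9, 0.0, 7.2]
width: 0.004
```

>>> {"op": "play_rows", "data": {"increments": [[-0.0008,0,0.0005,0,0,0],[-0.0015,0,0.0008,0,0,0],[-0.0015,0,0.0008,0,0,0]]}}

```text
clock: 20.6
position: [0.5977, -0.1433, 0.0903]
tcp_rot: [0.065, 2.621, -0.018]
force: [-12.3, 1.2, 11.5]
width: 0.005
```

>>> {"op": "play_rows", "data": {"increments": [[0.02,0,-0.01,0,0,0],[0.05,0,-0.03,0,0,0],[0.07,0,-0.06,0,0,0],[0.09,0.02,-0.09,0,0,0],[0.1,0.05,-0.11,0,0,0],[0.11,0.07,-0.11,0,0,0],[0.11,0.07,-0.11,0,0,0]]}}

```text
clock: 21.18
position: [0.4732, -0.0735, 0.1355]
tcp_rot: [0.074, 2.645, -0.016]
force: [0.8, 2.6, 0.9]
width: 0.005
```

```bash
python3 snap.py wrist w16;  python3 snap.py side s16 235 125 335 270 4; python3 snap.py scene c16 100 80 360 300 3
python3 - <<'E'
from fit import *
from go import ST
import pickle
m=pickle.load(open("pics/w16.pkl","rb"))
for n,mm in(("w",m),("s",C["side"])):
  for th in(-.5,.3,.5): print(n,th,proj(mm,[W(ST,[-.03+.04*np.sin(th),-.185,.069+.04*np.cos(th)])]),proj(mm,[W(ST,[-.03,-.185,.069])]))
E
```

```text
21.2333 [ 0.4727 -0.0736  0.1349] [-0.35 -0.88 -1.28] 0.0024334308736246066
21.2833 [ 0.474  -0.0716  0.136 ] [ 0.63 -0.19 -0.38] 0.006456839015685656
21.3333 [ 0.4748 -0.0705  0.1367] [0.91 0.1  0.48] 0.0037480630149062596
w -0.5 [[186.0099403  278.96740094]] [[195.13701042 255.97368265]]
w 0.3 [[191.33470747 296.36875311]] [[195.13701042 255.97368265]]
w 0.5 [[193.07737487 296.37621948]] [[195.13701042 255.97368265]]
s -0.5 [[296.44225548 232.34966467]] [[301.52334398 239.58363355]]
s 0.3 [[306.24161957 228.00763679]] [[301.52334398 239.58363355]]
s 0.5 [[308.4243944  228.03913063]] [[301.52334398 239.58363355]]
```

View pics/v_w16.png

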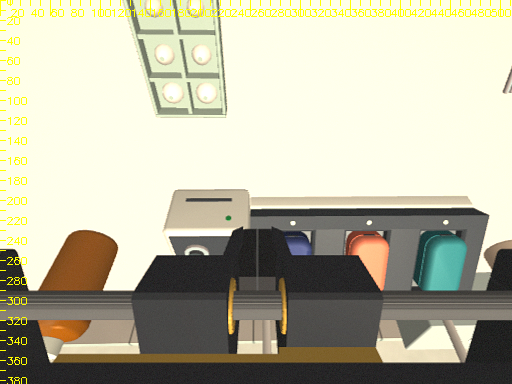

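View pics/v_s16.png

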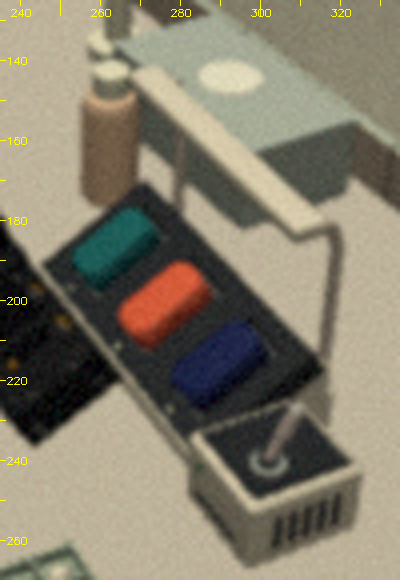

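View pics/v_c16.png

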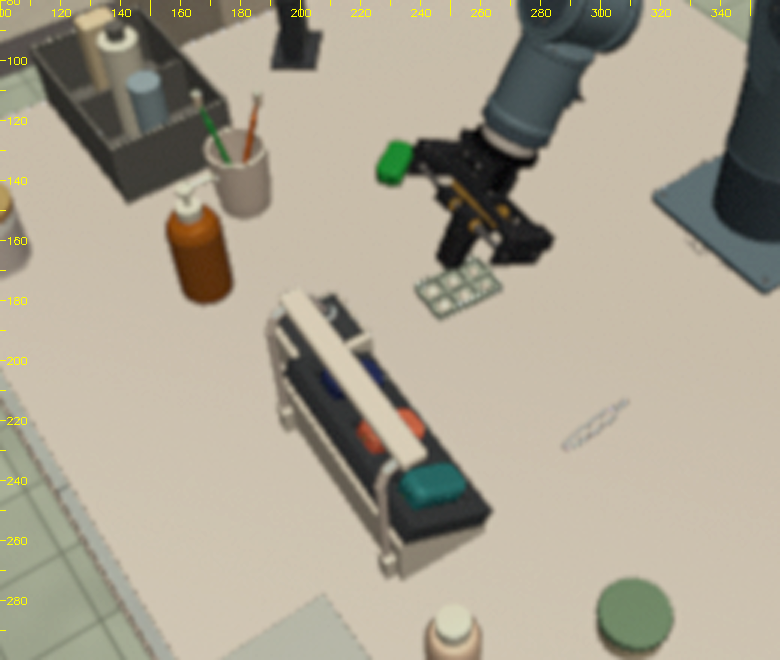

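```bash
python3 - <<'E'
from go import *
rel([.56,-.041,.18],deckR())
E
```

```text
rel [-0.0942, 0.0337, 0.0023] [0.2, -1.3, -0.0] rows 2.4
```

>>> {"op": "play_rows", "data": {"increments": [[-0.03,0.02,-0.01,0,-1.3,0],[-0.06,0.034,-0.01,0,-1.3,0],[-0.085,0.034,0,0,-1.3,0],[-0.094,0.034,0.002,0,-1.3,0],[-0.094,0.034,0.002,0,-1.3,0],[-0.094,0.034,0.002,0,-1.3,0]]}}

```text
clock: 21.83
position: [0.5593, -0.0401, 0.18]
tcp_rot: [0.063, 2.617, -0.011]
force: [-0.7, -0.7, -0.5]
width: 0.004
```

```bash
python3 snap.py wrist w17 60 60 400 300 2
python3 - <<'E'
from fit import *
from go import ST
import pickle
m=pickle.load(open("pics/w17.pkl","rb"))
for th in(-.5,.2,.3,.4,.5): print(th,(2*(proj(m,[W(ST,[-.03+.046*np.sin(th),-.185,.069+.046*np.cos(th)]),W(ST,[-.03,-.185,.069])])-60)).round(1))
E
```

```text
21.8833 [ 0.5584 -0.0404  0.1795] [ 0.1  -0.14 -0.78] 0.0075796563588238835
-0.5 [[130.1 238.2]
 [172.7 209. ]]
0.2 [[151.7 296.7]
 [172.7 209. ]]
0.3 [[155.6 301. ]
 [172.7 209. ]]
0.4 [[159.6 304.1]
 [172.7 209. ]]
0.5 [[163.6 306.2]
 [172.7 209. ]]
```

View pics/v_w17.png

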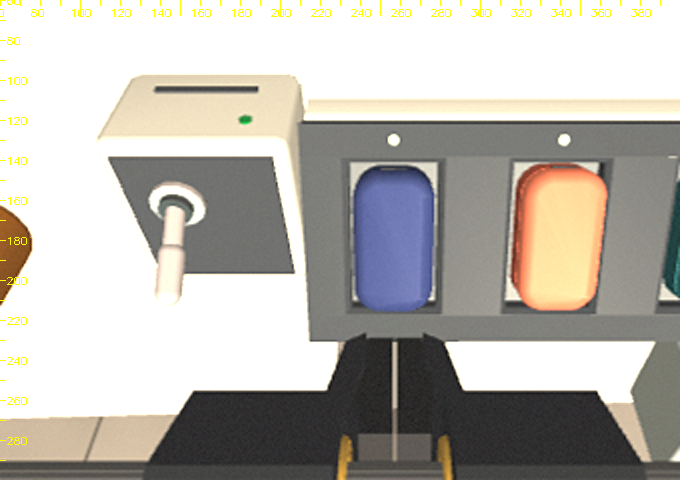

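The view shows the handle tip at crop (167,302). After the common offset of the ring (+4,−4), the 0.5 rad prediction is (168,302), so the toggle is fully over. I'll hand in.

```bash
python3 -c "
from plant import *
o=observe();print(o['clock'],o['force'],abs(o['joint_vel']).max())
print(sign_off())"
```

```text
21.8833 [ 0.09880869 -0.14492211 -0.78263496] 0.015307805306957068
the job is handed in; nothing more can be done
None
```

All three cases are in the charging station and the toggle is pushed over, away from the robot. I handed the job in at 21.9 s. From the robot's side, teal is in the left well, coral in the middle and navy in the right, each lid up.

- **Cases:** the last side and wrist pictures show them lying flat in their wells. Coral and navy were set down with about 8 N and 5 N. Teal was pressed onto its floor with about 36 N before I backed off, which is harder than I meant for a gentle set-down.
- **Toggle:** the handle met its stop at about 17 N, and its tip in the last picture matches the fully-on angle. One rougher check in the low-resolution side view read 0.1 to 0.15 rad short of that. I trusted the closer wrist view.
- **Bystanders:** I aimed to clear everything else, and in the last pictures nothing looked moved. I did not measure each item's position again.
- **End state:** the gripper was clear of everything, with no force on it.

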